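# Hold a shaft collar on the flat of a drive shaft for tightening

## Task

I want to tighten this collar on the drive shaft with a long key through the tube guide. Pinch the upright shaft across its flat (one finger on the flat) and turn it until the flat squarely faces the guide tube; then take the collar from the bench, lower it level over the shaft with its set screw on the flat's side, in line and level with the guide tube's bore, and press the screw tip against the flat. Finish while still gripping the collar like that - do not let it go or let it sink - and leave the tin, the brass weight and the rubber ring where they are.

Things in the scene. Friction and masses are not known exactly. Their poses are not given: they have to be found in the camera images.
- drive: fixed drive unit: dark steel base plate 190x100x12 mm, grey gear housing 84x84 mm with its top at 46 mm, a boss (radius 24 mm tapering to 21) up to 55 mm, and the upright steel shaft. Origin: on the shaft's axis, at bench height. Its x axis points level from the shaft to the guide tube, z up. The plate spans x -60 to +130 mm, y -50 to +50 mm
- key_hole (a point): centre of the shaft-side mouth of the aluminium guide tube (22 mm outside, 10 mm bore, on a post; top at 101 mm). 81 mm from the shaft's axis and 90 mm above the bench; axes as the drive unit's, so the bore runs along x
- shaft_body (a joint): turn of the upright steel shaft in rad, counter-clockwise from above; 0 = its flat squarely faces the guide tube. Starts 0.6 to 1.3 rad counter-clockwise of that. Range -2.6 to 2.6; about 0.06 N m of friction, it stays where it is left. Fingers squeezed on the flat turn the shaft square to themselves
- flat (a point): the flat face of the shaft, 20 mm wide and from 63 to 112 mm above the bench, 6.5 mm from the shaft's axis. Origin: centre of the face (87.5 mm above the bench); its x axis is the outward normal, z up
- collar: loose steel shaft collar (with the screw about 165 g) lying flat on the bench: ring 54 mm outside, 29 mm bore, 18 mm high, with a dark set screw through its wall. Origin: centre of its underside; the x axis points from its centre out along the screw, z up (it lies this way up). The screw's direction starts within about 0.9 rad of the way the guide points
- set_screw (a point): the collar's set screw, 9 mm above the collar's underside. Origin: its tip, 7.7 mm from the collar's centre (6.8 mm into the bore); x axis outward along the screw. Tip 6 mm thick; head 11 mm across, standing out to 34 mm from the centre. With the collar centred on the shaft the tip is 1.2 mm off the flat; shifting the collar 1.2 mm away from the guide brings it onto the flat
- tin: bystander: closed aluminium tin, 69 mm across, 44 mm high, standing; origin at the centre of its underside
- weight: bystander: brass balance weight, 28 mm across, 38 mm high; origin at the centre of its underside
- seal_ring: bystander: thin black rubber ring, 80 mm across, 6 mm high, lying flat; origin at the centre of its underside
- shaft_top (a point): centre of the shaft's upper end, 115 mm above the bench. The shaft is 24 mm in diameter with a 3 mm chamfer on top; from 63 mm above the bench up it is D-shaped with one flat, below that fully round (a shoulder that stops the set screw). Across the flat it measures 18.5 mm, elsewhere up to 24 mm, so fingers close further when on the flat
Mind the look-alikes: they are no part of the job. There is more than one size of the collar; the job needs the largest.

How it is judged:
By the outcome, as a careful person would: the job done as asked, in the order asked, and still so for the second after the job is handed in, while the arm keeps its last pose, push and grip.
It also fails if it takes over 64 s, if anything falls off the work surface, if the arm or the gripper's body presses on something with over 40 N, if the wrist force passes 120 N, or if a joint passes its speed limit or range.

## Robot

A 6-joint arm with a two-finger parallel gripper is mounted at the origin on a cart in front of the work surface, level with it; the furniture and walls round the work are solid. World frame = base frame: x ahead of the robot, y to its left, z up, the work surface at z = 0. Lengths are in m, angles in rad, forces in N, time in s.
With the tool pointing down it reaches from about 0.3 to 0.775 m from the base axis. Payload 14.6 kg.
Tool frame: the origin (TCP) lies at the very end of the fingers, on their centre line; the grasp point (between the pads) lies 19 mm behind it (ctrl.hold_point_z is the z of the grasp point in the tool frame, in m); z points along the fingers, y is the direction in which the jaws open and shut (so a half turn about z gives the same grasp; the last joint's range is limited). The gripper opens to 94 mm and grips with 3 to 60 N. Pads are 16 mm wide; open, the fingers measure 119 mm over their backs; the gripper's body (75 mm by 177 mm) begins 78 mm behind the grasp point.
Start: joints at [-1.364, 0.3, 1.521, -0, 1.321, -0.067], TCP at [0.149, -0.53, 0.205] pointing down, gripper open.
Joint ranges: [-3.03, 3.03], [-0.79, 2.21], [0.23, 2.52], [-1.04, 4.18], [0, 3.07], [-2.55, 2.55]. Speed limits (rad/s): [2.22, 2.22, 2.57, 3.14, 3.14, 3.14].

## Interface

Orientations are given as [roll, pitch, yaw] about the fixed x, y, z axes, in that order (R = Rz(yaw) Ry(pitch) Rx(roll)).
In Python, from station import ctrl, cams, hand_in gives the robot as it stands.
- The arm moves only by the tool servo_tool, never from a script. Its argument "rows" is a list of rows, each a list of 7 numbers: the shift along the world's x, y, z in m, then the turn, a rotation vector about the world's x, y, z in rad, then the gripper command: -1 is shut, 1 is fully open, values between are in proportion. A call has exactly 8 rows; each row is the pose to reach, as a shift and turn from the pose measured when the call began; what a row does not reach only later rows make up. A row lasts 1/12 s, in which the tool goes at most 41.7 mm and 7.16 degrees, less where a joint would pass 70% of its speed; a pose out of reach is approached as far as the arm can. A call with a gripper value outside its range is refused whole. The fingers move at their own pace and stop on an object; "newtons" is the grip in N (left out, the last holds). Time passes only in rows, so rows that repeat a pose let the fingers close, or fill a call up. It gives the time, the measured TCP pose, the force and the opening at its end, in the units of the state.
- ctrl.get_obs(): the state, without advancing time (a new reading comes with each control period).
- cams.camera(name): name is "side" or "top"; returns a dict with "image" (384x512x3 uint8, red, green, blue), "depth" (384x512 float32, m along the optical axis (not along the pixel's ray), 0 where there is no reading), "fx", "fy", "cx", "cy" (pixels), "rvec" (rotation vector, rad) and "tvec" (3), from world to camera coordinates, as OpenCV has them. Camera axes: x right, y down, z forward; pixel columns grow to the right and rows downward; lengths in m; the calibration is good to about 2 mm. A picture is of the moment at which its call begins.
- hand_in(): hands the job in, once; it reports no verdict.
Trained networks look in a picture, given as the dict that the camera call returned (one of the last four; its "shot" number tells which), for a name from the list of things; names that differ only in an ending like _2 or _b are one class to them, and where a whole thing is asked for, a point or a joint stands for the part that bears it (a point fixed in the world has none). Each returns a list of dicts, best first, with "p" (0 to 1); they miss things now and then, are a little off and sometimes report something else, mostly with a low value. They report only what shows in the picture. A call takes as long as a camera call. They do not tell look-alikes from the thing itself.
- cams.spot_in(picture, name): "box" ([left, top, right, bottom] as shares, 0 to 1, of the picture: columns of its width, rows of its height, round what is visible of it).
- cams.place_of(picture, name): "at" ([column, row] as shares, 0 to 1, of the picture: columns of its width, rows of its height: a listed point, or the origin of a listed thing).
The state is a dict: "time_s": time; "qpos": joint angles; "joint_vel": joint speeds; "tau": joint torques, N m; "ee_pos": TCP position; "eef_rot": TCP orientation; "force": force on the tool from outside, world axes, zero at the start; "moment": the same for the moment, N m; "grip_width": finger opening in m.
Only numpy, scipy, OpenCV 4.12 (cv2) and the standard library are available. Lean on these libraries where they do the work, as an engineer would, in place of code of your own. Each camera call takes 0.05 s, during which the arm holds its last target.

## Working session

There is one attempt and no reset: what is moved stays moved. The work goes in short steps, Python scripts to look and compute and a tool call to move; the robot and the scene stay as the last step left them, time stands still between calls to the robot, and variables do not carry over. Pictures are saved under pics/ and viewed, and the job is handed in when it is done.

Besides the shell and the picture viewer there is one more tool, called as name(argument=value, ...) on one line, values as JSON. servo_tool: Moves the arm, as the interface text tells. Its arguments: {"type":"object","properties":{"rows":{"type":"array"},"newtons":{"type":"number"}},"required":["rows"]}

```bash
ls; mkdir -p pics; cat > h.py <<'E'
import numpy as np, cv2
from station import ctrl, cams, hand_in
def save(p,n,s=1.5,crop=None):
    im=p["image"][:,:,::-1]
    if crop: l,t,r,b=crop; im=im[t:b,l:r]
    cv2.imwrite("pics/"+n,cv2.resize(np.ascontiguousarray(im),None,fx=s,fy=s,interpolation=cv2.INTER_CUBIC))
def P(p,u,v,z=None):
    "pixel->world; by depth or on plane z"
    R=cv2.Rodrigues(np.array(p["rvec"],float))[0];t=np.array(p["tvec"],float).ravel()
    d=np.array([(u-p["cx"])/p["fx"],(v-p["cy"])/p["fy"],1.])
    if z is None:
        return R.T@(d*p["depth"][int(round(v)),int(round(u))]-t)
    c=-R.T@t; w=R.T@d
    return c+w*(z-c[2])/w[2]
def cloud(p):
    R=cv2.Rodrigues(np.array(p["rvec"],float))[0];t=np.array(p["tvec"],float).ravel()
    v,u=np.mgrid[:384,:512]; D=p["depth"]
    X=np.stack([(u-p["cx"])/p["fx"]*D,(v-p["cy"])/p["fy"]*D,D],-1)
    W=(X-t)@R; W[D==0]=np.nan
    return W
def proj(p,X):
    return cv2.projectPoints(np.atleast_2d(np.array(X,float)),np.array(p["rvec"],float),np.array(p["tvec"],float),np.array([[p["fx"],0,p["cx"]],[0,p["fy"],p["cy"]],[0,0,1]]),None)[0][:,0]
E
python3 - <<'E'
from h import *
for n in ("top","side"):
    p=cams.camera(n); save(p,n+"1.png")
    R=cv2.Rodrigues(np.array(p["rvec"],float))[0]
    print(n,"campos",-R.T@np.array(p["tvec"]).ravel(),p["fx"])
    for k in "drive key_hole flat collar set_screw tin weight seal_ring shaft_top".split():
        print(k,[(round(d["p"],2),np.round(np.array(d["at"])*[512,384],1).tolist()) for d in cams.place_of(p,k)][:5])
print(ctrl.get_obs(), ctrl.hold_point_z)
E
```

```text
pics
top campos [0.39834663 0.08144646 1.12504505] 356.79172769366915
drive [(0.66, [246.5, 195.2])]
key_hole [(0.91, [247.4, 217.4]), (0.22, [249.9, 195.6])]
flat []
collar [(0.53, [314.9, 207.5]), (0.41, [344.6, 196.8]), (0.4, [353.3, 238.8]), (0.18, [313.8, 211.1])]
set_screw [(0.6, [311.6, 212.8]), (0.56, [353.7, 230.5]), (0.5, [342.5, 200.0])]
tin [(0.66, [334.7, 161.8])]
weight [(0.62, [292.9, 157.2]), (0.25, [334.1, 160.8])]
seal_ring [(0.46, [173.5, 201.5])]
shaft_top [(0.44, [251.8, 192.4])]
side campos [ 0.49265295 -0.86970644  0.83337595] 420.4660095503346
drive [(0.97, [245.4, 212.9])]
key_hole [(0.79, [222.6, 189.3])]
flat [(0.52, [247.8, 188.0])]
collar [(0.88, [232.8, 261.3]), (0.68, [250.1, 289.5]), (0.66, [233.3, 258.4]), (0.61, [202.7, 298.4]), (0.27, [241.3, 166.6])]
set_screw [(0.6, [248.6, 287.2]), (0.55, [202.2, 293.0]), (0.54, [230.3, 257.8])]
tin [(0.68, [295.2, 280.5])]
weight [(0.53, [250.8, 184.0]), (0.48, [296.2, 241.5])]
seal_ring [(0.4, [241.7, 162.8])]
shaft_top [(0.5, [251.2, 181.9])]
{'time_s': 1.0, 'qpos': array([-1.36360178e+00,  2.99878609e-01,  1.52102676e+00,  6.92458238e-06,
        1.32068705e+00, -6.66026442e-02]), 'joint_vel': array([-9.88060605e-04,  1.39577281e-03, -4.12396656e-04,  1.07496077e-03,
        3.77893097e-04,  9.08641248e-05]), 'tau': array([-1.69111248e-03, -5.31676447e+01, -3.52923954e+01,  7.08319573e-02,
        2.13049888e-02, -4.12964425e-05]), 'ee_pos': array([ 0.14870802, -0.52949706,  0.20544599]), 'eef_rot': array([ 3.14159198e+00, -6.67895655e-06,  2.73795472e-01]), 'force': array([ 0.06530003, -0.62520065, -0.52791994]), 'moment': array([-0.00537888,  0.00468451, -0.02071307]), 'grip_width': 0.09411615805208304} -0.0188
```

View pics/top1.png

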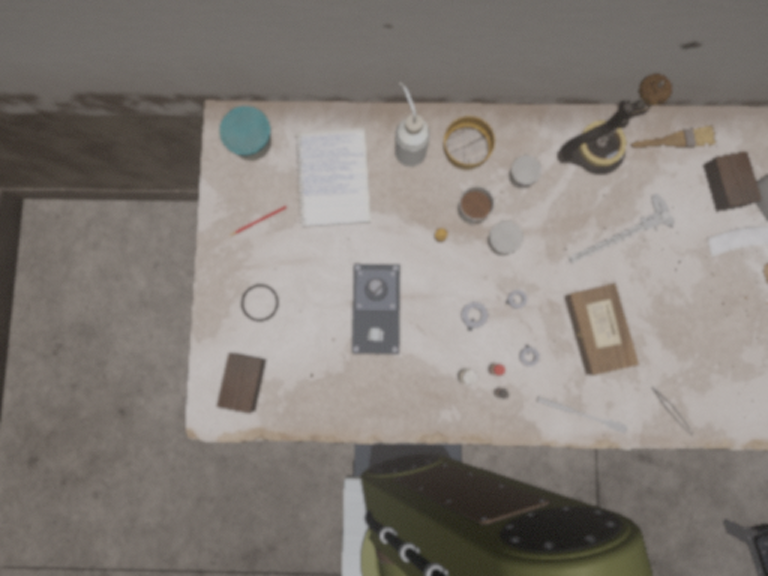

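View pics/side1.png

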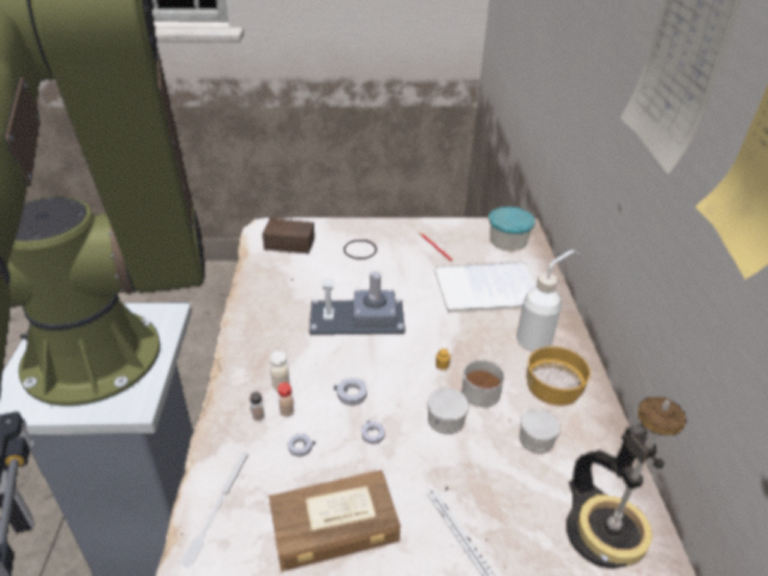

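```bash
python3 - <<'E'
from h import *
p=cams.camera("top"); save(p,"topc.png",4.2,(225,140,385,260))
W=cloud(p)
for k in "drive key_hole collar set_screw tin weight seal_ring shaft_top".split():
    z={"key_hole":.09,"shaft_top":.115,"collar":.018,"set_screw":.009}.get(k,0)
    for d in cams.place_of(p,k): print(k,round(d["p"],2),np.round(P(p,*(np.array(d["at"])*[512,384]),z),4))
q=cams.camera("side"); save(q,"sidec.png",4.5,(175,150,330,270)); save(q,"sided.png",5,(185,240,315,320))
for k in "drive key_hole flat collar set_screw tin weight seal_ring shaft_top".split():
    z={"key_hole":.09,"shaft_top":.115,"collar":.0,"set_screw":.009,"flat":.0875}.get(k,0)
    for d in cams.place_of(q,k): print("s",k,round(d["p"],2),np.round(P(q,*(np.array(d["at"])*[512,384]),z),4))
E
```

```text
drive 0.83 [0.5337 0.1021 0.    ]
key_hole 0.93 [0.447  0.1003 0.09  ]
collar 0.77 [ 0.4757 -0.0963  0.018 ]
collar 0.51 [0.5317 0.1015 0.018 ]
collar 0.5 [ 0.3953 -0.2145  0.018 ]
collar 0.45 [ 0.5142 -0.1952  0.018 ]
set_screw 0.78 [ 0.4809 -0.0953  0.009 ]
set_screw 0.6 [ 0.4134 -0.2185  0.009 ]
set_screw 0.47 [ 0.5201 -0.1906  0.009 ]
tin 0.56 [ 0.6455 -0.1662  0.    ]
weight 0.64 [ 0.6635 -0.0351 -0.    ]
seal_ring 0.44 [0.5031 0.3556 0.    ]
shaft_top 0.5 [0.5169 0.1059 0.115 ]
s drive 0.77 [0.5212 0.102  0.    ]
s key_hole 0.7 [0.4592 0.1022 0.09  ]
s flat 0.57 [0.5309 0.0974 0.0875]
s collar 0.73 [ 0.4029 -0.2135  0.    ]
s collar 0.65 [ 0.4902 -0.1028  0.    ]
s collar 0.56 [ 0.5252 -0.1961  0.    ]
s set_screw 0.74 [ 0.5203 -0.1818  0.009 ]
s set_screw 0.62 [ 0.4781 -0.1052  0.009 ]
s set_screw 0.61 [ 0.4107 -0.208   0.009 ]
s tin 0.76 [ 0.6479 -0.1685  0.    ]
s weight 0.67 [ 0.6551 -0.036   0.    ]
s weight 0.6 [0.5466 0.241  0.    ]
s seal_ring 0.66 [0.5153 0.3415 0.    ]
s seal_ring 0.35 [ 0.487  -0.0977  0.    ]
s shaft_top 0.62 [0.539  0.0934 0.115 ]
```

View pics/topc.png

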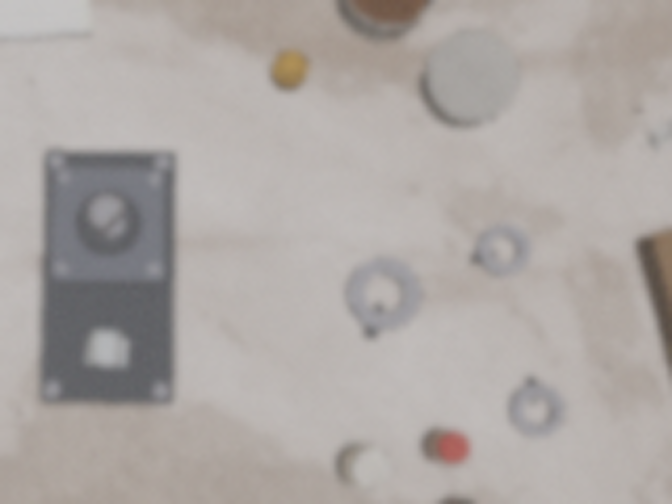

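View pics/sidec.png

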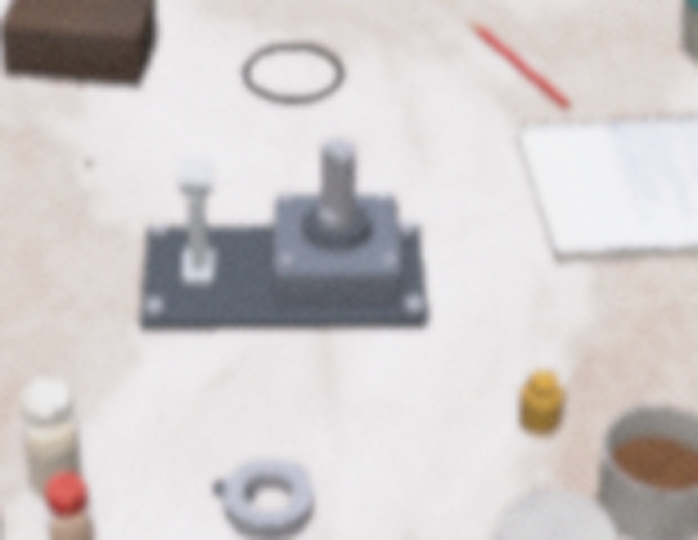

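View pics/sided.png

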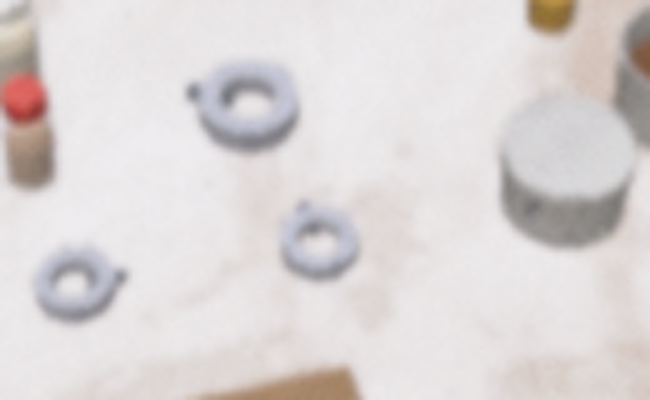

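Candidates for the collar in the top image are A (316,209), which is clearly the largest, B (344,199) and C (352,237). A is my choice. The flat shows as a darker strip to the lower right of the shaft top. Next I'll measure from depth.

```bash
cat > m.py <<'E'
from h import *
for n in ("top","side"):
    p=cams.camera(n); W=cloud(p); Z=W[...,2]
    near=(abs(W[...,0]-.51)<.15)&(abs(W[...,1]-.1)<.1)
    for nm,lo,hi in (("plate",.007,.017),("hous",.042,.050),("shaft",.105,.125),("shaftmid",.062,.11),("tube",.07,.104)):
        m=near&(Z>lo)&(Z<hi)
        if nm=="tube": m&=W[...,0]<.475
        if nm=="shaftmid": m&=W[...,0]>.49
        X=W[m]
        if len(X)<4: print(n,nm,len(X)); continue
        r=cv2.minAreaRect(X[:,:2].astype(np.float32)*1000)
        print(n,nm,len(X),"z",np.median(X[:,2]).round(4),"rect",np.round(r[0],1),np.round(r[1],1),round(r[2],1),"mean",X.mean(0).round(4),"min",X.min(0).round(4),"max",X.max(0).round(4))
    near=(abs(W[...,0]-.49)<.05)&(abs(W[...,1]+.1)<.05)
    m=near&(Z>.011)&(Z<.025); X=W[m]
    (c,rad)=cv2.minEnclosingCircle(X[:,:2].astype(np.float32)*1000)
    print(n,"collar",len(X),"mean",X.mean(0).round(4),"circ",np.round(c,1),rad, X.min(0).round(4),X.max(0).round(4))
    print(n,"bench z", np.nanmedian(Z[(abs(W[...,0]-.45)<.05)&(abs(W[...,1]-.0)<.03)]))
E
python3 m.py
```

```text
top plate 1046 z 0.0116 rect [523.8 101.4] [ 99.8 246.1] 89.9 mean [0.4709 0.1006 0.0117] min [0.4007 0.0517 0.0071] max [0.647  0.1515 0.017 ]
top hous 535 z 0.0456 rect [530.6 100.9] [80.5 82.9] 0.9 mean [0.5304 0.1019 0.0457] min [0.4899 0.0598 0.042 ] max [0.5714 0.1429 0.05  ]
top shaft 47 z 0.1137 rect [489.5 102.3] [105.3  20.1] 0.4 mean [0.5288 0.1029 0.1135] min [0.4368 0.0926 0.1056] max [0.5421 0.1126 0.1168]
top shaftmid 19 z 0.0774 rect [524.4 100.5] [ 9.5 23.4] 11.9 mean [0.5244 0.0997 0.0812] min [0.5187 0.09   0.0621] max [0.5314 0.1129 0.1096]
top tube 63 z 0.0974 rect [438.6 101.3] [20.4 20.2] 0.9 mean [0.4386 0.1012 0.0974] min [0.4284 0.091  0.0879] max [0.449  0.1116 0.1032]
top collar 180 mean [ 0.4835 -0.1023  0.0173] circ [ 482.3 -101.3] 30.064605712890625 [ 0.4529 -0.1287  0.0115] [ 0.5122 -0.0778  0.0222]
top bench z -0.0006097848874022471
side plate 783 z 0.0099 rect [497.4  97.9] [103.8 189.5] 89.6 mean [0.4784 0.088  0.0102] min [0.4027 0.0457 0.007 ] max [0.5924 0.1501 0.017 ]
side hous 307 z 0.0441 rect [505.1  95.8] [136.2  83.1] 0.1 mean [0.5293 0.0897 0.0445] min [0.437  0.0542 0.0421] max [0.5732 0.1374 0.05  ]
side shaft 40 z 0.1104 rect [532.1  97.5] [24.  20.2] 88.2 mean [0.5328 0.0971 0.1101] min [0.5221 0.0854 0.1052] max [0.5424 0.1096 0.1147]
side shaftmid 108 z 0.0868 rect [532.5  98. ] [20.8 23.3] 0.1 mean [0.5322 0.0937 0.0871] min [0.5221 0.0863 0.063 ] max [0.5429 0.1096 0.1099]
side tube 71 z 0.0933 rect [439.9  95.2] [20.4 19.7] 0.5 mean [0.4402 0.0929 0.0901] min [0.4297 0.0853 0.0708] max [0.4501 0.1051 0.1005]
side collar 208 mean [ 0.4857 -0.1072  0.015 ] circ [ 483.5 -106.9] 30.205801010131836 [ 0.4547 -0.1342  0.0111] [ 0.5126 -0.0797  0.019 ]
side bench z -0.002370238311986454
```

servo_tool(rows=[[0.02,0.033,0,0,0,0.12,1],[0.04,0.066,0,0,0,0.24,1],[0.06,0.1,0,0,0,0.36,1],[0.08,0.133,0,0,0,0.48,1],[0.1,0.166,0,0,0,0.6,1],[0.12,0.199,0,0,0,0.72,1],[0.14,0.232,0,0,0,0.84,1],[0.16,0.265,0,0,0,0.96,1]])

```text
time_s: 2.72
ee_pos: [0.3092, -0.2628, 0.2057]
eef_rot: [3.141, 0.0, 1.239]
force: [0.9, -0.5, -0.6]
grip_width: 0.094
```

servo_tool(rows=[[0.02,0.033,0,0,0,0.12,1],[0.04,0.066,0,0,0,0.24,1],[0.06,0.1,0,0,0,0.36,1],[0.08,0.133,0,0,0,0.48,1],[0.1,0.166,0,0,0,0.6,1],[0.12,0.199,0,0,0,0.72,1],[0.14,0.232,0,0,0,0.84,1],[0.16,0.265,0,0,0,0.96,1]])

```text
time_s: 3.38
ee_pos: [0.4699, 0.0042, 0.2059]
eef_rot: [3.141, 0.001, 2.206]
force: [0.3, -1.7, -0.9]
grip_width: 0.0941
```

servo_tool(rows=[[0.02,0.033,0,0,0,0.11,1],[0.04,0.066,0,0,0,0.22,1],[0.062,0.099,0,0,0,0.32,1],[0.062,0.099,-0.02,0,0,0.32,1],[0.062,0.099,-0.04,0,0,0.32,1],[0.062,0.099,-0.06,0,0,0.32,1],[0.062,0.099,-0.06,0,0,0.32,1],[0.062,0.099,-0.06,0,0,0.32,1]])

```text
time_s: 4.05
ee_pos: [0.5317, 0.1032, 0.1458]
eef_rot: [3.141, -0.0, 2.526]
force: [0.8, -0.2, -0.2]
grip_width: 0.0942
```

```bash
python3 - <<'E'
from h import *
o=ctrl.get_obs(); print(o["time_s"],o["ee_pos"],o["eef_rot"],o["qpos"])
for n in ("top","side"):
    p=cams.camera(n)
    print(n,"tcp px",proj(p,o["ee_pos"]), "shaft px", proj(p,[.5305,.101,.115]))
    save(p,n+"2.png",4.5,(180,120,340,250))
E
```

```text
4.05 [0.5316635  0.10315803 0.14576909] [ 3.14147322e+00 -3.24565628e-04  2.52557801e+00] [ 1.23861970e-01  3.37640553e-01  1.61584445e+00  3.30949784e-04
  1.18826686e+00 -8.31043251e-01]
top tcp px [[249.07687145 188.1031628 ]] shaft px [[250.03689212 189.97571148]]
side tcp px [[249.46368999 172.15315992]] shaft px [[248.94107024 181.34503585]]
```

View pics/side2.png

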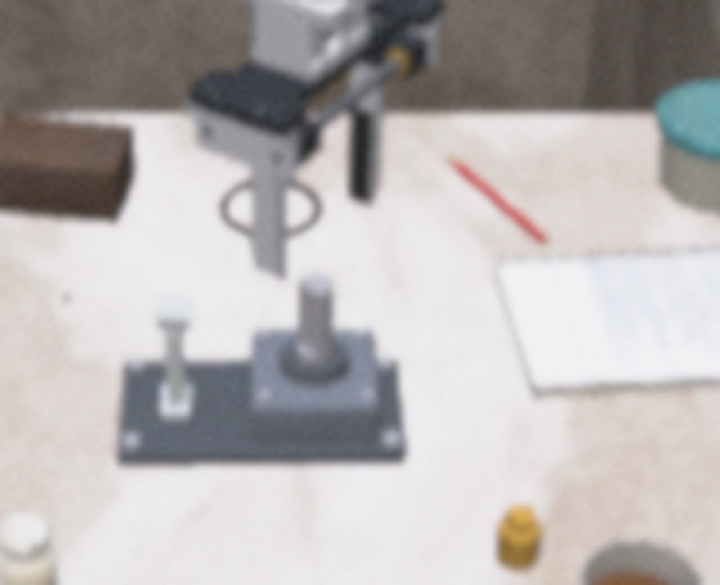

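View pics/top2.png

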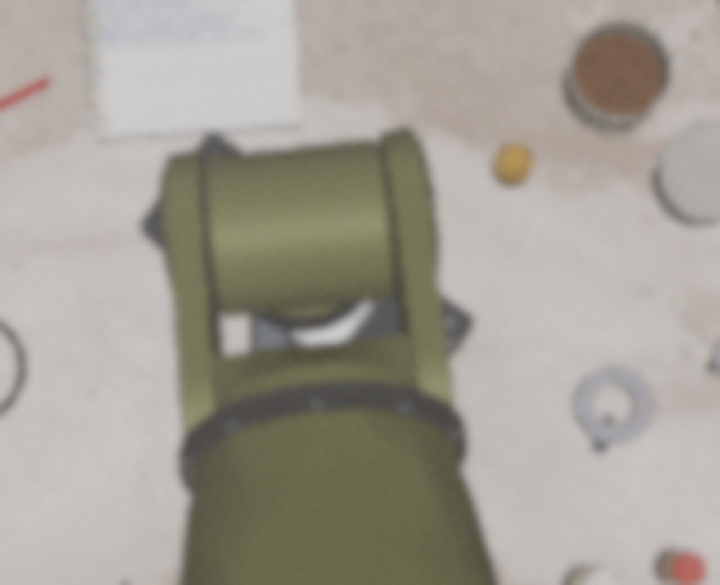

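servo_tool(rows=[[0,0,-0.015,0,0,0,1],[0,0,-0.03,0,0,0,1],[0,0,-0.045,0,0,0,1],[0,0,-0.06,0,0,0,1],[0,0,-0.074,0,0,0,1],[0,0,-0.074,0,0,0,-0.4],[0,0,-0.074,0,0,0,-0.4],[0,0,-0.074,0,0,0,-0.4]], newtons=10)

```text
time_s: 4.82
ee_pos: [0.5333, 0.1032, 0.0749]
eef_rot: [3.138, 0.004, 2.525]
force: [0.1, -0.3, 0.8]
grip_width: 0.0773
```

```bash
python3 - <<'E'
from h import *
p=cams.camera("side"); save(p,"side3.png",5,(190,120,310,230))
E
```

```text
(no output)
```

View pics/side3.png

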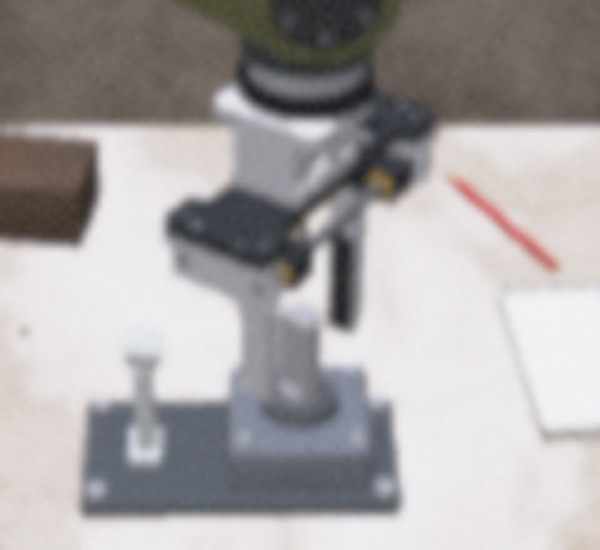

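servo_tool(rows=[[-0.001,0,-0.003,0,0,0,-1],[-0.001,0,-0.003,0,0,0,-1],[-0.001,0,-0.003,0,0,0,-1],[-0.001,0,-0.003,0,0,0,-1],[-0.001,0,-0.003,0,0,0,-1],[-0.001,0,-0.003,0,0,0,-1],[-0.001,0,-0.003,0,0,0,-1],[-0.001,0,-0.003,0,0,0,-1]], newtons=15)

```text
time_s: 5.53
ee_pos: [0.5322, 0.1032, 0.0719]
eef_rot: [3.138, 0.004, 2.525]
force: [-0.0, -0.6, -0.4]
grip_width: 0.0202
```

servo_tool(rows=[[0,0,0,0,0,0,-1],[0,0,0,0,0,0,-1],[0,0,0,0,0,0,-1],[0,0,0,0,0,0,-1],[0,0,0,0,0,0,-1],[0,0,0,0,0,0,-1],[0,0,0,0,0,0,-1],[0,0,0,0,0,0,-1]])

```text
time_s: 6.2
ee_pos: [0.5321, 0.1031, 0.0719]
eef_rot: [3.138, 0.004, 2.525]
force: [-2.7, -4.4, 2.6]
grip_width: 0.0187
```

```bash
python3 - <<'E'
from h import *
p=cams.camera("side"); save(p,"side4.png",5,(190,120,310,230))
o=ctrl.get_obs(); print(o["ee_pos"],o["eef_rot"],o["force"],o["moment"],o["grip_width"])
E
```

```text
[0.53213995 0.10308792 0.07186688] [3.13813257 0.00353527 2.52521381] [-3.08281725 -4.09236918  2.39288602] [-0.85713383  0.47156307 -0.02462184] 0.01890447866262608
```

View pics/side4.png

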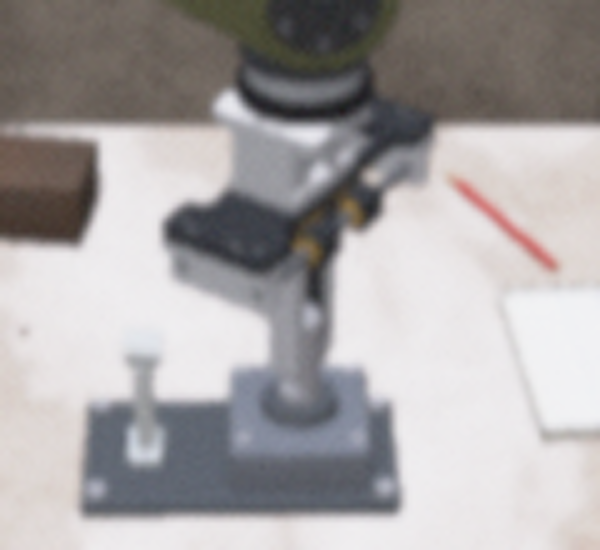

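```bash
python3 - <<'E'
from h import *
p=cams.camera("top")
im=cv2.imread("pics/top1.png"); im=cv2.resize(im,(512,384),interpolation=cv2.INTER_AREA).astype(int)
g=im.sum(2)/3
# bench->plate edge per row (left/right), subpixel at half level
def edge(prof,x0):
    lo,hi=prof.min(),prof.max(); h=(lo+hi)/2
    for i in range(len(prof)-1):
        if (prof[i]-h)*(prof[i+1]-h)<=0: return x0+i+(prof[i]-h)/(prof[i]-prof[i+1])
L=[];Rr=[]
for v in range(181,232,1):
    a=edge(g[v,228:244],228); b=edge(g[v,258:274],258)
    L.append(P(p,a,v,.012)[:2]);Rr.append(P(p,b,v,.012)[:2])
T=[];B=[]
for u in range(239,264):
    T.append(P(p,u,edge(g[168:182,u],168),.012)[:2]); B.append(P(p,u,edge(g[228:244,u],228),.012)[:2])
def fl(X,name):
    X=np.array(X,np.float32); vx,vy,x,y=cv2.fitLine(X,cv2.DIST_HUBER,0,.001,.001).ravel()
    print(name,"ang deg",np.degrees(np.arctan2(vy,vx)).round(2),"pt",x.round(4),y.round(4), "res",np.abs((X-[x,y])@[-vy,vx]).mean().round(5)); 
for X,n in((L,"L"),(Rr,"R"),(T,"T"),(B,"B")): fl(X,n)
E
```

```text
L ang deg 0.14 pt 0.4992 0.1506 res 0.0004
R ang deg 0.1 pt 0.5027 0.052 res 0.00033
T ang deg -89.3 pt 0.5898 0.0979 res 0.00028
B ang deg -89.73 pt 0.4016 0.1012 res 0.00122
```

servo_tool(rows=[[0.0,-0.0003,0,0,0,-0.05,-1],[0.0,-0.0005,0,0,0,-0.12,-1],[0.0002,-0.0007,0,0,0,-0.2,-1],[0.0004,-0.0009,0,0,0,-0.28,-1],[0.0005,-0.0011,0,0,0,-0.36,-1],[0.0006,-0.0012,0,0,0,-0.44,-1],[0.0007,-0.0013,0,0,0,-0.5,-1],[0.0007,-0.0013,0,0,0,-0.5,-1]], newtons=30)

```text
time_s: 6.97
ee_pos: [0.5332, 0.1024, 0.0719]
eef_rot: [3.137, 0.003, 2.023]
force: [2.5, 3.0, -0.5]
grip_width: 0.0188
```

```bash
python3 - <<'E'
from h import *
o=ctrl.get_obs(); print(o["ee_pos"],o["eef_rot"],o["force"],o["moment"],o["grip_width"])
E
```

```text
[0.53324768 0.10237036 0.07191804] [3.13671312 0.00318068 2.02251498] [ 2.54566057  3.00511807 -0.45173061] [ 0.44267838 -0.36590758 -0.0118643 ] 0.01876073843461275
```

servo_tool(rows=[[0.0001,-0.0002,0,0,0,-0.08,-1],[0.0001,-0.0004,0,0,0,-0.16,-1],[0.0002,-0.0006,0,0,0,-0.24,-1],[0.0002,-0.0008,0,0,0,-0.32,-1],[0.0003,-0.001,0,0,0,-0.4,-1],[0.0003,-0.0012,0,0,0,-0.448,-1],[0.0003,-0.0012,0,0,0,-0.448,-1],[0.0003,-0.0012,0,0,0,-0.448,-1]])

```text
time_s: 7.63
ee_pos: [0.5339, 0.1014, 0.0719]
eef_rot: [3.136, 0.003, 1.578]
force: [3.4, 1.7, -1.8]
grip_width: 0.0184
```

servo_tool(rows=[[0,0,0,0,0,0,-1],[0,0,0,0,0,0,-1],[0,0,0,0,0,0,-1],[0,0,0,0,0,0,-1],[0,0,0,0,0,0,-1],[0,0,0,0,0,0,-1],[0,0,0,0,0,0,-1],[0,0,0,0,0,0,-1]])

```text
time_s: 8.3
ee_pos: [0.5339, 0.1014, 0.0719]
eef_rot: [3.136, 0.003, 1.578]
force: [2.5, 1.4, -1.9]
grip_width: 0.0189
```

```bash
python3 - <<'E'
from h import *
o=ctrl.get_obs(); print(o["ee_pos"],o["eef_rot"],o["force"],o["moment"],o["grip_width"],o["qpos"])
p=cams.camera("side"); save(p,"side5.png",5,(190,120,310,230))
E
```

```text
[0.5339183  0.10144228 0.07193641] [3.13571444e+00 2.69683598e-03 1.57780660e+00] [ 2.49143799  1.41041013 -1.89158634] [ 0.13617247 -0.37096837 -0.03928105] 0.018869817978288107 [ 0.12203564  0.43093865  1.67681587 -0.00391582  1.02831164  0.11702978]
```

View pics/side5.png

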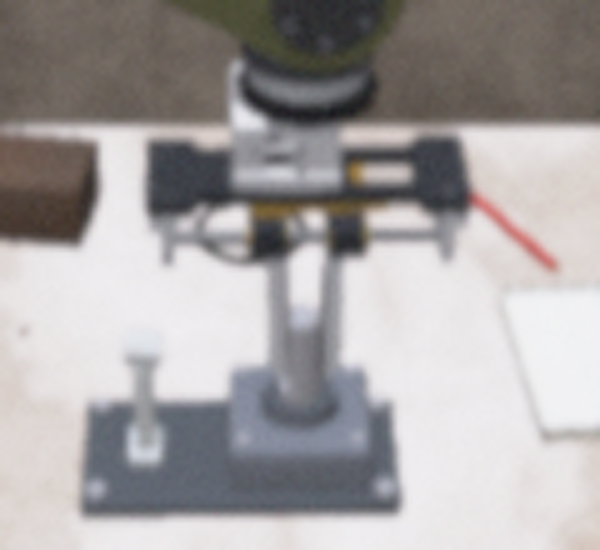

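servo_tool(rows=[[0,0,0,0,0,0,0.1],[0,0,0,0,0,0,0.1],[0,0,0,0,0,0,0.1],[0,0,0,0,0,0,0.1],[0,0,0.02,0,0,0,0.1],[0,0,0.05,0,0,0,0.1],[0,0,0.08,0,0,0,0.1],[0,-0.01,0.11,0,0,0.0,0.5]])

```text
time_s: 9.02
ee_pos: [0.5335, 0.0922, 0.1832]
eef_rot: [3.136, 0.003, 1.579]
force: [0.2, -0.8, 0.7]
grip_width: 0.0552
```

servo_tool(rows=[[-0.007,-0.028,0,0,0,0.12,1],[-0.014,-0.055,0,0,0,0.24,1],[-0.021,-0.082,0,0,0,0.36,1],[-0.028,-0.11,0,0,0,0.48,1],[-0.035,-0.137,0,0,0,0.6,1],[-0.042,-0.165,0,0,0,0.72,1],[-0.05,-0.192,0,0,0,0.84,1],[-0.05,-0.195,0,0,0,0.96,1]])

```text
time_s: 9.68
ee_pos: [0.4824, -0.1059, 0.1833]
eef_rot: [3.137, 0.003, 2.542]
force: [0.9, 0.1, 0.3]
grip_width: 0.0941
```

```bash
python3 - <<'E'
from h import *
o=ctrl.get_obs(); print(o["time_s"],o["ee_pos"],o["eef_rot"],o["force"],o["grip_width"])
for n in ("top","side"):
    p=cams.camera(n); save(p,n+"6.png",1.5); save(p,n+"6c.png",8,(215,140,285,240) if n=="top" else (200,150,290,225))
    for k in ("set_screw","collar","flat"): print(n,k,[(round(d["p"],2),np.round(np.array(d["at"])*[512,384],1).tolist()) for d in cams.place_of(p,k)])
E
```

```text
9.6833 [ 0.4824169  -0.10594806  0.18328582] [3.13691199e+00 2.75456555e-03 2.54219449e+00] [0.94918506 0.14037899 0.30851571] 0.09410221955515137
top set_screw [(0.57, [313.8, 215.2])]
top collar [(0.43, [251.1, 194.1]), (0.42, [315.4, 211.3])]
top flat [(0.6, [251.2, 193.3])]
side set_screw [(0.87, [229.3, 260.9]), (0.68, [247.7, 285.2]), (0.5, [202.3, 296.2])]
side collar [(0.69, [232.1, 262.8]), (0.69, [199.1, 297.9]), (0.65, [251.7, 183.3]), (0.59, [247.7, 290.7])]
side flat [(0.45, [246.9, 189.1])]
```

View pics/top6c.png

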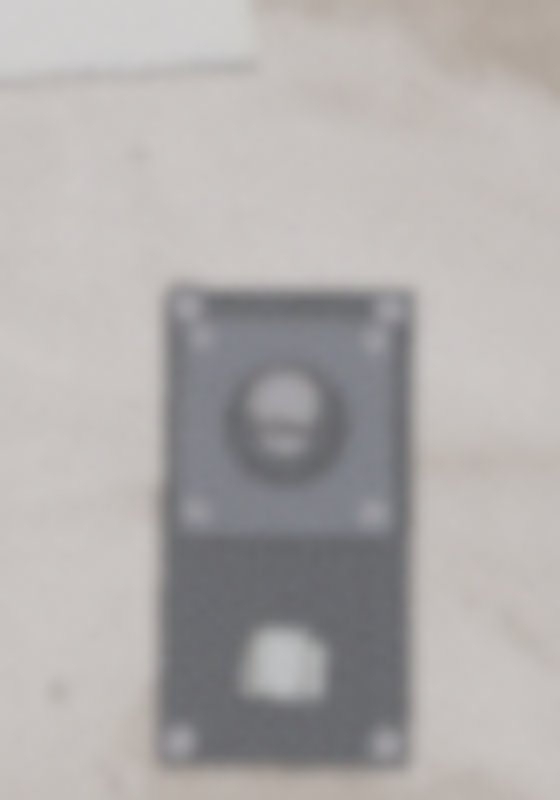

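View pics/side6.png

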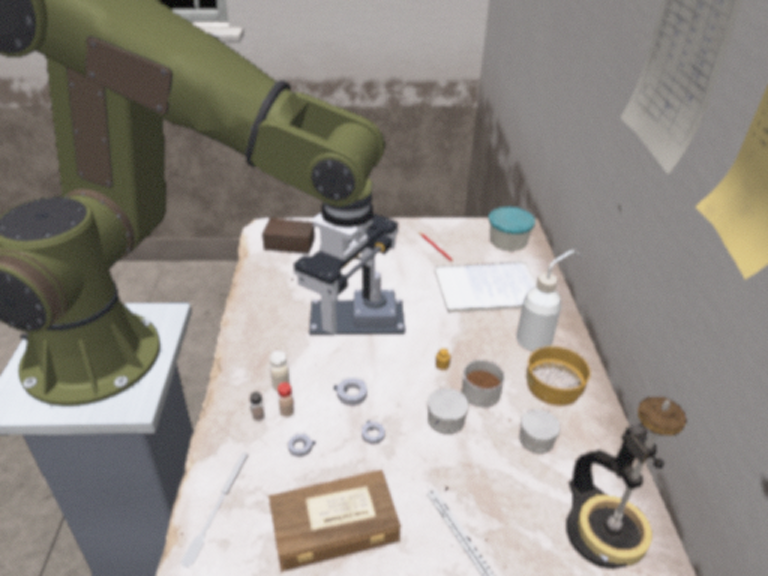

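```bash
python3 - <<'E'
from h import *
for n in ("top","side"):
    p=cams.camera(n); np.savez("pic_"+n+".npz",**{k:p[k] for k in("image","depth","fx","fy","cx","cy","rvec","tvec")})
p=dict(np.load("pic_side.npz"))
im=p["image"]
def ov(p,im,c,d,name,crop,s):
    img=cv2.resize(im[:,:,::-1],None,fx=s,fy=s,interpolation=cv2.INTER_CUBIC)
    a=np.linspace(0,2*np.pi,73)
    for r,z,col in((.027,.018,(0,0,255)),(.0145,.018,(0,255,0)),(.027,0,(255,0,0))):
        q=proj(p,np.c_[c[0]+r*np.cos(a),c[1]+r*np.sin(a),a*0+z])
        cv2.polylines(img,[np.round((q+.5)*s).astype(int)],True,col,1)
    u=np.array([-np.cos(d),-np.sin(d)])
    q=proj(p,[[c[0]+u[0]*.027,c[1]+u[1]*.027,.009],[c[0]+u[0]*.034,c[1]+u[1]*.034,.009]])
    cv2.line(img,*[tuple(np.round((k+.5)*s).astype(int).tolist()) for k in q],(0,255,255),1)
    l,t,r,b=[k*s for k in crop]; cv2.imwrite("pics/"+name,img[t:b,l:r])
ov(p,im,(.485,-.103),-.27,"ov_side.png",(205,240,265,285),12)
p1=dict(np.load("pic_top.npz"))
im=cv2.resize(cv2.imread("pics/top1.png"),(512,384),interpolation=cv2.INTER_AREA)[:,:,::-1]
ov(p1,im,(.485,-.103),-.27,"ov_top.png",(290,185,345,232),12)
E
```

```text
(no output)
```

View pics/ov_side.png

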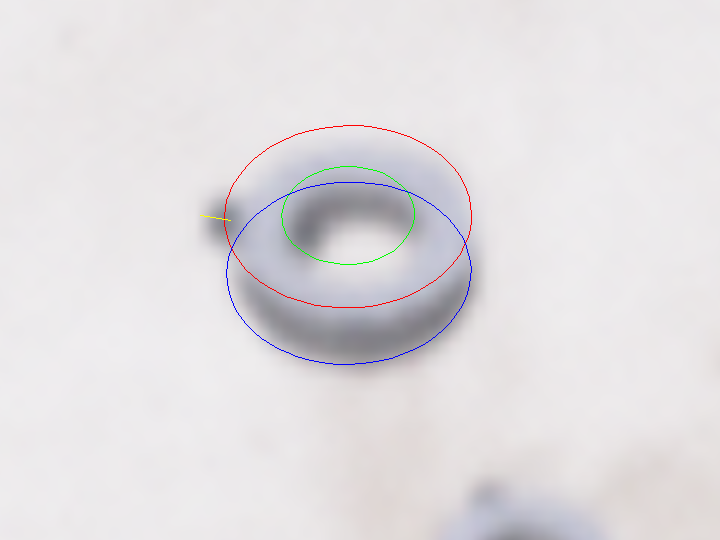

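View pics/ov_top.png

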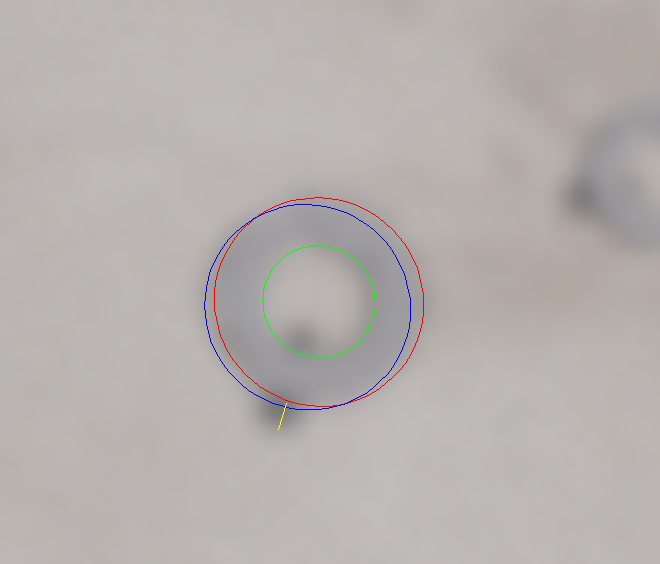

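```bash
python3 - <<'E'
from h import *
from scipy.optimize import minimize
from scipy.ndimage import gaussian_filter
p=dict(np.load("pic_side.npz")); p1=dict(np.load("pic_top.npz"))
ims=p["image"].astype(float).mean(2)
imt=cv2.resize(cv2.imread("pics/top1.png"),(512,384),interpolation=cv2.INTER_AREA).astype(float).mean(2)
def rend(p,c,d,win,s=6):
    l,t,r,b=win; M=np.zeros(((b-t)*s,(r-l)*s,3),np.float32) # classes soft: 0 top,1 wall,2 dark(screw/bore wall)
    lab=np.zeros(M.shape[:2],np.uint8)
    a=np.linspace(0,2*np.pi,100)
    f=lambda X:np.round((proj(p,X)+.5-[l,t])*s*16).astype(np.int32)
    circ=lambda r,z:np.c_[c[0]+r*np.cos(a),c[1]+r*np.sin(a),a*0+z]
    u=np.array([-np.cos(d),-np.sin(d)]);w=np.array([-u[1],u[0]])
    def cyl(r0,r1,rad):
        pts=[]
        for rr in(r0,r1): pts+= [ [c[0]+u[0]*rr+w[0]*rad*np.cos(k),c[1]+u[1]*rr+w[1]*rad*np.cos(k),.009+rad*np.sin(k)] for k in a]
        return cv2.convexHull(f(np.array(pts)))
    hull=cv2.convexHull(np.vstack([f(circ(.027,0)),f(circ(.027,.018))]))
    cv2.fillConvexPoly(lab,cyl(.027,.034,.0055),3,shift=4)
    cv2.fillConvexPoly(lab,hull,2,shift=4)
    cv2.fillPoly(lab,[f(circ(.027,.018))],1,shift=4)
    # bore: see bench through if inside both bottom & top bore circles
    m1=np.zeros_like(lab);cv2.fillPoly(m1,[f(circ(.0145,.018))],1,shift=4)
    m2=np.zeros_like(lab);cv2.fillPoly(m2,[f(circ(.0145,0))],1,shift=4)
    lab[(m1>0)]=4; 
    ms=np.zeros_like(lab);cv2.fillConvexPoly(ms,cyl(.0077,.0145,.003),1,shift=4)
    lab[(m1>0)&(m2>0)]=0
    lab[(m1>0)&(ms>0)]=5
    H=lab.shape
    return np.stack([cv2.GaussianBlur(cv2.resize((lab==k).astype(np.float32),(r-l,b-t),interpolation=cv2.INTER_AREA),(0,0),1.0) for k in range(6)],-1)
for nm,pp,im,win in(("side",p,ims,(212,245,258,278)),("top",p1,imt,(298,190,330,228))):
    l,t,r,b=win;I=im[t:b,l:r].ravel()
    def cost(q):
        A=rend(pp,(.485+q[0]*.001,-.103+q[1]*.001),q[2]*.05,win).reshape(-1,6)
        A=np.c_[A[:,:3],A[:,3]+A[:,5],A[:,4]]
        co,*_=np.linalg.lstsq(A,I,rcond=None); return np.mean((A@co-I)**2)
    best=min((minimize(cost,[dx,dy,-5+k],method="Nelder-Mead",options=dict(initial_simplex=np.array([[dx,dy,-5+k],[dx+2,dy,-5+k],[dx,dy+2,-5+k],[dx,dy,-2+k]]),xatol=.02,fatol=1e-3)) for dx in(-1,1) for dy in (-2,2) for k in(0,)),key=lambda r:r.fun)
    print(nm,.485+best.x[0]*.001,-.103+best.x[1]*.001,"delta",best.x[2]*.05,"mse",best.fun,cost([0,0,-5.4]))
E
```

```text
side 0.48713001623891805 -0.10460267686753705 delta -0.3065225092850531 mse 27.658987585195717 63.70170140535363
top 0.4867237387916697 -0.1040968508819736 delta -0.3357808841360795 mse 7.41154386074482 11.291823307844362
```

servo_tool(rows=[[0.001,0.001,0,0,0.002,0.1,1],[0.002,0.002,0,-0.001,0.004,0.2,1],[0.004,0.0025,0,-0.002,0.005,0.3,1],[0.004,0.0025,-0.035,-0.002,0.005,0.3,1],[0.004,0.0025,-0.07,-0.002,0.005,0.3,1],[0.004,0.0025,-0.105,-0.002,0.005,0.3,1],[0.004,0.0025,-0.125,-0.002,0.005,0.3,1],[0.004,0.0025,-0.13,-0.002,0.005,0.3,1]])

```text
time_s: 10.85
ee_pos: [0.4859, -0.0991, 0.0499]
eef_rot: [3.14, -0.006, 2.838]
force: [0.3, 0.3, -0.5]
grip_width: 0.0942
```

```bash
python3 - <<'E'
from h import *
o=ctrl.get_obs(); print(o["time_s"],o["ee_pos"],o["eef_rot"],o["force"],o["grip_width"])
p=cams.camera("side"); save(p,"side7.png",8,(190,210,280,285)); print(proj(p,o["ee_pos"]))
E
```

```text
10.85 [ 0.48593491 -0.09906956  0.0499187 ] [ 3.14044491 -0.00639372  2.83811867] [ 0.31047594  0.28001987 -0.54896938] 0.0942273452021411
[[233.71768052 247.69456743]]
```

View pics/side7.png

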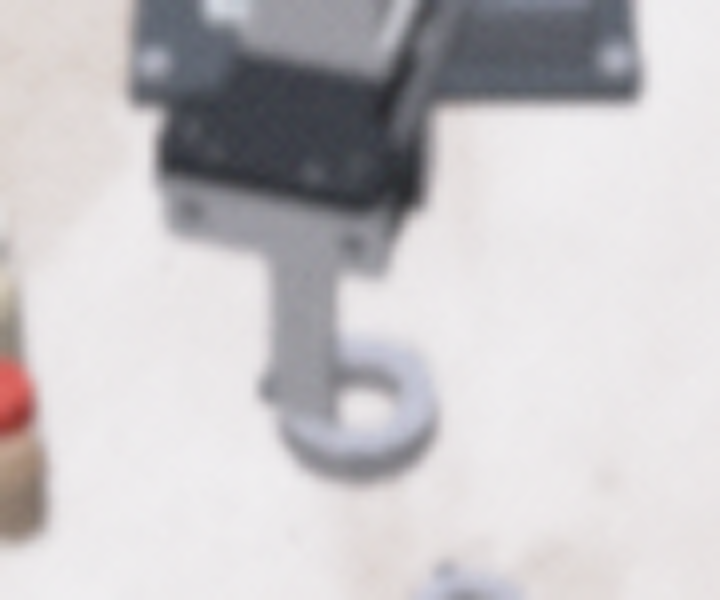

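```bash
python3 - <<'E'
from h import *
o=ctrl.get_obs(); print(o["time_s"],o["ee_pos"],o["eef_rot"],o["force"])
p=cams.camera("side"); c=o["ee_pos"];psi=o["eef_rot"][2]
ty=np.array([np.sin(psi),-np.cos(psi),0]); tx=np.array([np.cos(psi),np.sin(psi),0])
s=-1 
for d in(.047,.0595):
  for w in(-.008,.008): print(d,w,(proj(p,c-ty*d+tx*w)-[[190,210]]+.5)*8)
E
```

```text
10.9 [ 0.48655041 -0.09926179  0.05105844] [ 3.14038427 -0.00507378  2.83820584] [-0.06907282  0.60938804 -0.42838067]
0.047 -0.008 [[335.306258   412.61865677]]
0.047 0.008 [[286.52052887 401.94161547]]
0.0595 -0.008 [[323.09303904 441.5282462 ]]
0.0595 0.008 [[273.89799669 430.66333696]]
```

servo_tool(rows=[[0.0005,-0.003,-0.005,-0.001,-0.002,0,1],[0.0005,-0.0048,-0.015,-0.0026,-0.004,0,1],[0.0005,-0.0048,-0.027,-0.0026,-0.004,0,1],[0.0005,-0.0048,-0.037,-0.0026,-0.004,0,1],[0.0005,-0.0048,-0.045,-0.0026,-0.004,0,1],[0.0005,-0.0048,-0.048,-0.0026,-0.004,0,1],[0.0005,-0.0048,-0.048,-0.0026,-0.004,0,1],[0.0005,-0.0048,-0.048,-0.0026,-0.004,0,1]])

```text
time_s: 11.62
ee_pos: [0.4881, -0.1044, 0.0051]
eef_rot: [-3.142, 0.002, 2.838]
force: [-0.2, -0.1, -1.0]
grip_width: 0.0937
```

```bash
python3 - <<'E'
from h import *
p=cams.camera("side"); save(p,"side8.png",8,(190,210,280,285))
o=ctrl.get_obs(); print(o["time_s"],o["ee_pos"],o["eef_rot"],o["force"])
E
```

```text
11.6667 [ 0.4882917  -0.104439    0.00532135] [-3.14158210e+00  2.72947386e-03  2.83835145e+00] [-0.12534502 -0.27554891  0.48200267]
```

View pics/side8.png

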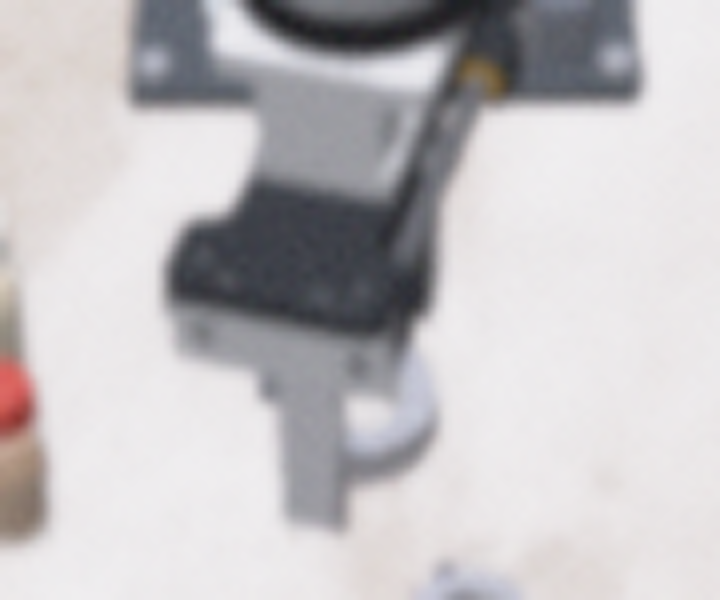

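servo_tool(rows=[[-0.001,0,-0.002,0,0,0,0.4],[-0.001,0,-0.002,0,0,0,0.25],[-0.001,0,-0.002,0,0,0,0.2],[-0.001,0,-0.002,0,0,0,0.15],[-0.001,0,-0.002,0,0,0,0.1],[-0.001,0,-0.002,0,0,0,-0.5],[-0.001,0,-0.002,0,0,0,-0.5],[-0.001,0,-0.002,0,0,0,-0.5]], newtons=15)

```text
time_s: 12.33
ee_pos: [0.4873, -0.1044, 0.0034]
eef_rot: [3.142, 0.003, 2.838]
force: [0.3, 0.9, 0.6]
grip_width: 0.0521
```

servo_tool(rows=[[0,0,0,0,0,0,-1],[0,0,0,0,0,0,-1],[0,0,0,0,0,0,-1],[0,0,0,0,0,0,-1],[0,0,0,0,0,0,-1],[0,0,0,0,0,0,-1],[0,0,0,0,0,0,-1],[0,0,0,0,0,0,-1]], newtons=40)

```text
time_s: 13.0
ee_pos: [0.4873, -0.1045, 0.0034]
eef_rot: [-3.142, 0.003, 2.838]
force: [-0.0, 0.2, -0.5]
grip_width: 0.0515
```

```bash
python3 - <<'E'
from h import *
p=cams.camera("side"); save(p,"side9.png",10,(205,230,265,290)); t=cams.camera("top"); save(t,"top9.png",10,(285,180,345,240))
o=ctrl.get_obs(); print(o["time_s"],o["ee_pos"],o["eef_rot"],o["force"],o["moment"],o["grip_width"])
E
```

```text
13.1 [ 0.48732912 -0.1044481   0.00337797] [-3.14155851e+00  2.81293140e-03  2.83835671e+00] [ 0.36738666 -0.98821743  0.89549139] [-0.02783668 -0.11053122  0.02278845] 0.05189160468781412
```

View pics/side9.png

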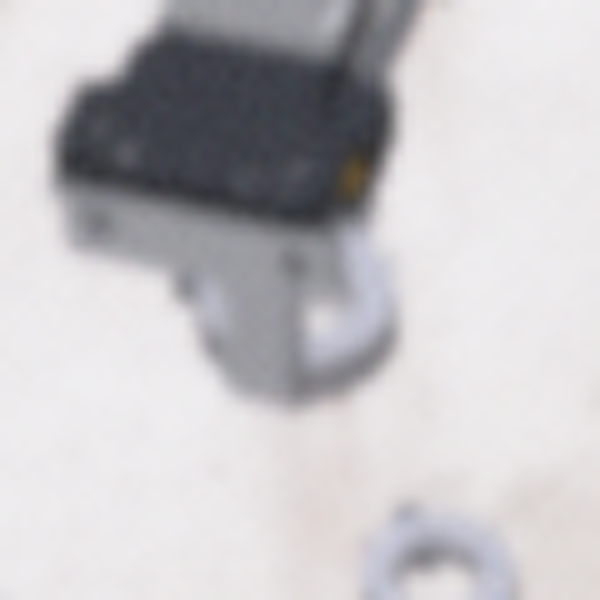

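View pics/top9.png

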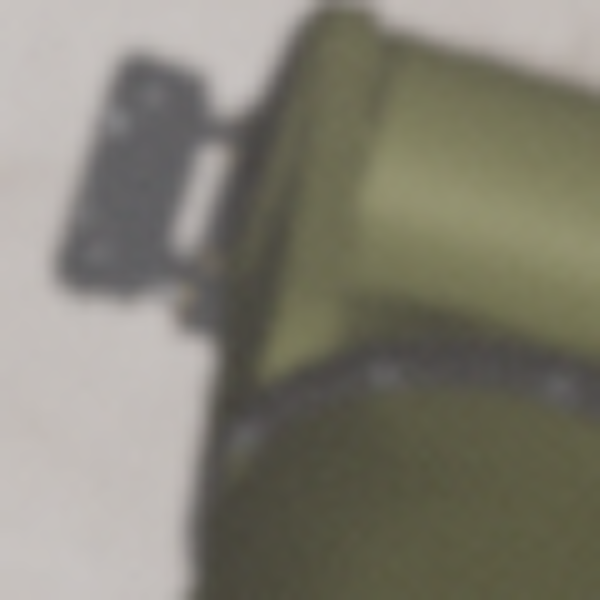

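servo_tool(rows=[[0,0,0.005,0,0,0,-1],[0,0,0.02,0,0,0,-1],[0,0,0.045,0,0,0,-1],[0,0,0.075,0,0,0,-1],[0,0,0.105,0,0,0,-1],[0,0,0.13,0,0,0,-1],[0,0,0.14,0,0,0,-1],[0,0,0.14,0,0,0,-1]], newtons=45)

```text
time_s: 13.77
ee_pos: [0.4882, -0.1047, 0.1454]
eef_rot: [3.142, 0.007, 2.838]
force: [0.3, -0.1, -1.7]
grip_width: 0.0514
```

```bash
python3 - <<'E'
from h import *
p=cams.camera("side"); save(p,"side10.png",8,(200,190,275,265))
o=ctrl.get_obs(); print(o["time_s"],o["ee_pos"],o["eef_rot"],o["force"],o["moment"],o["grip_width"])
for k in("collar","set_screw"): print(k,[(round(d["p"],2),np.round(np.array(d["at"])*[512,384],1).tolist()) for d in cams.place_of(p,k)])
E
```

```text
13.8167 [ 0.48739707 -0.10445537  0.14338872] [3.14157329 0.003767   2.83836294] [ 0.14793093 -0.59139291 -1.72837089] [ 0.08377734 -0.17266162 -0.05137007] 0.05156594582778393
collar [(0.72, [245.9, 292.2]), (0.61, [234.2, 221.4])]
set_screw [(0.7, [247.7, 283.2]), (0.56, [226.9, 221.8]), (0.52, [203.5, 292.3])]
```

View pics/side10.png

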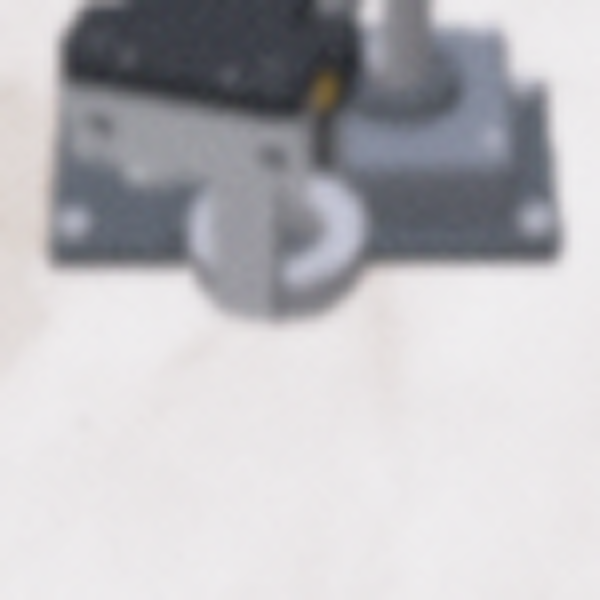

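servo_tool(rows=[[0.005,0.025,0,0,0,0.05,-1],[0.012,0.055,0,0,0,0.1,-1],[0.018,0.085,0,0,0,0.15,-1],[0.024,0.115,0,0,0,0.2,-1],[0.03,0.145,0,0,0,0.25,-1],[0.037,0.175,0,0,0,0.3,-1],[0.042,0.198,0,0,0,0.3,-1],[0.043,0.2055,0,0,0,0.3,-1]])

```text
time_s: 14.58
ee_pos: [0.5292, 0.1039, 0.1396]
eef_rot: [-3.142, -0.003, 3.141]
force: [-0.3, -0.1, -1.4]
grip_width: 0.0512
```

servo_tool(rows=[[0,0,0,0,0,0,-1],[0,0,0,0,0,0,-1],[0,0,0,0,0,0,-1],[0,0,0,0,0,0,-1],[0,0,0,0,0,0,-1],[0,0,0,0,0,0,-1],[0,0,0,0,0,0,-1],[0,0,0,0,0,0,-1]])

```text
time_s: 15.25
ee_pos: [0.5292, 0.1037, 0.1397]
eef_rot: [-3.142, -0.002, 3.14]
force: [-0.9, 0.1, -1.6]
grip_width: 0.0516
```

```bash
python3 - <<'E'
from h import *
o=ctrl.get_obs(); print(o["time_s"],o["ee_pos"],o["eef_rot"],o["force"],o["moment"],o["grip_width"])
p=cams.camera("side"); save(p,"side11.png",10,(210,140,280,200)); np.savez("s11.npz",**{k:p[k] for k in("image","depth","fx","fy","cx","cy","rvec","tvec")})
for k in("collar","set_screw"): print(k,[(round(d["p"],2),np.round(np.array(d["at"])*[512,384],1).tolist()) for d in cams.place_of(p,k)])
E
```

```text
15.25 [0.52923814 0.10367794 0.13974807] [-3.14156863e+00 -2.30826555e-03  3.14042776e+00] [-0.8751495   0.06151478 -1.64607096] [ 0.04722963 -0.14029217  0.03113327] 0.05163670568836861
collar [(0.73, [247.7, 291.6]), (0.54, [248.8, 173.0]), (0.48, [199.5, 296.2])]
set_screw [(0.67, [205.6, 291.3]), (0.6, [244.4, 174.6]), (0.45, [249.7, 283.9])]
```

View pics/side11.png

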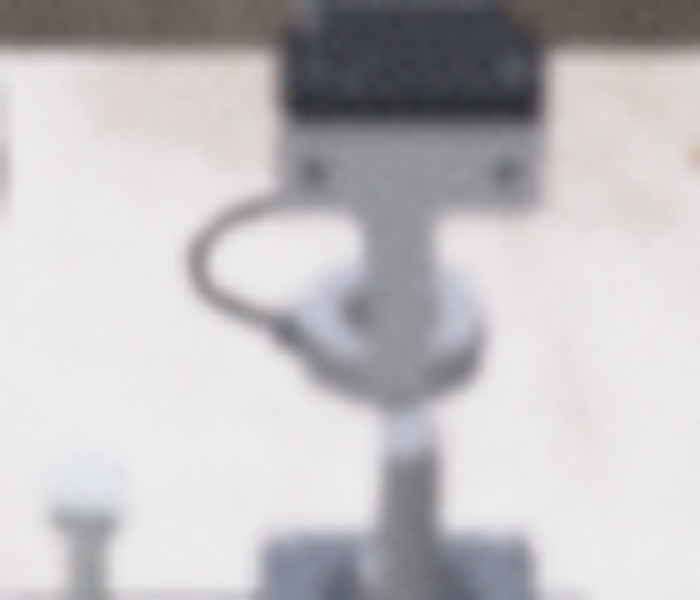

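```bash
cat > ov.py <<'E'
from h import *
def ov2(p,c,zb,d,name,crop,s):
    img=cv2.resize(p["image"][:,:,::-1],None,fx=s,fy=s,interpolation=cv2.INTER_CUBIC)
    a=np.linspace(0,2*np.pi,73)
    for r,z,col in((.027,.018,(0,0,255)),(.0145,.018,(0,255,0)),(.027,0,(255,0,0))):
        q=proj(p,np.c_[c[0]+r*np.cos(a),c[1]+r*np.sin(a),a*0+z+zb])
        cv2.polylines(img,[np.round((q+.5)*s).astype(int)],True,col,1)
    u=np.array([-np.cos(d),-np.sin(d)]);w=np.array([-u[1],u[0]])
    for r,rad in((.0077,.003),(.027,.0055),(.034,.0055)):
        q=proj(p,np.c_[c[0]+u[0]*r+w[0]*rad*np.cos(a),c[1]+u[1]*r+w[1]*rad*np.cos(a),zb+.009+rad*np.sin(a)])
        cv2.polylines(img,[np.round((q+.5)*s).astype(int)],True,(0,255,255),1)
    l,t,r,b=[k*s for k in crop]; cv2.imwrite("pics/"+name,img[t:b,l:r])
E
python3 - <<'E'
from ov import *
p=dict(np.load("s11.npz"))
ov2(p,(.5292,.1037),.1363,0.0,"ov11.png",(225,155,270,190),16)
E
```

```text
(no output)
```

View pics/ov11.png

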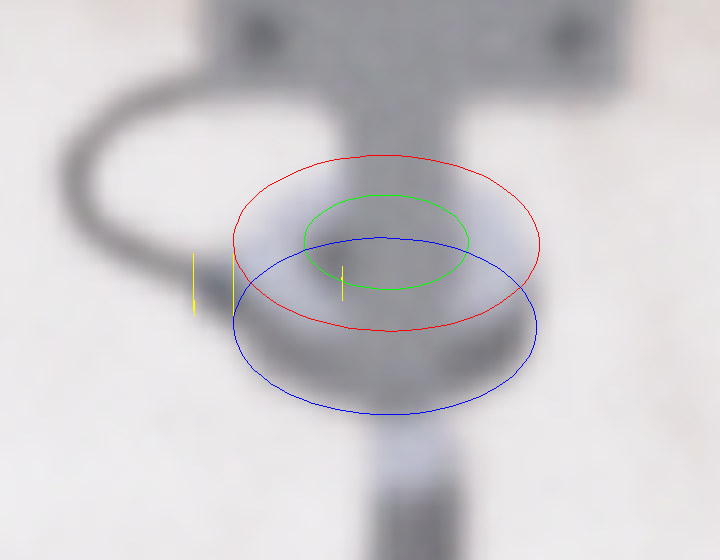

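servo_tool(rows=[[0.0006,-0.0015,0,0,-0.0025,0,-1],[0.0012,-0.003,0,0,-0.005,0,-1],[0.0012,-0.003,0,0,-0.005,0,-1],[0.0012,-0.003,-0.003,0,-0.005,0,-1],[0.0012,-0.003,-0.008,0,-0.005,0,-1],[0.0012,-0.003,-0.013,0,-0.005,0,-1],[0.0012,-0.003,-0.015,0,-0.005,0,-1],[0.0012,-0.003,-0.015,0,-0.005,0,-1]])

```text
time_s: 16.07
ee_pos: [0.5301, 0.1009, 0.1238]
eef_rot: [-3.141, 0.001, 3.141]
force: [0.2, -0.1, -0.3]
grip_width: 0.0513
```

```bash
python3 - <<'E'
from ov import *
o=ctrl.get_obs(); print(o["time_s"],o["ee_pos"],o["eef_rot"],o["force"],o["moment"],o["grip_width"])
p=cams.camera("side"); save(p,"side12.png",12,(222,155,272,200)); np.savez("s12.npz",**{k:p[k] for k in("image","depth","fx","fy","cx","cy","rvec","tvec")})
c=o["ee_pos"]; ov2(p,c[:2],c[2]-.0034,0.0,"ov12.png",(222,160,272,195),15)
E
```

```text
16.0667 [0.53005257 0.10087029 0.12382798] [-3.14142192e+00  1.24140518e-03  3.14077655e+00] [ 0.17026267 -0.11841478 -0.2817641 ] [ 0.06902852 -0.10035457  0.00842766] 0.051270302928563286
```

View pics/side12.png

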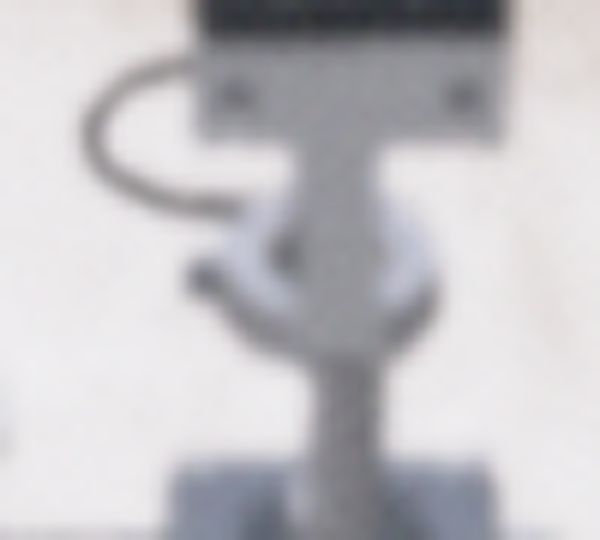

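View pics/ov12.png

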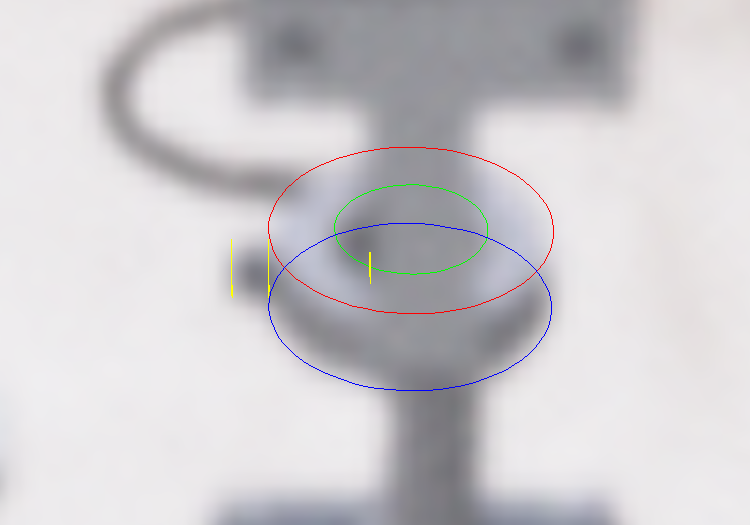

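```bash
cat > fit.py <<'E'
from h import *
from scipy.optimize import minimize
def rend(p,c,zb,d,win,s=6):
    l,t,r,b=win; lab=np.zeros(((b-t)*s,(r-l)*s),np.uint8); a=np.linspace(0,2*np.pi,100)
    f=lambda X:np.round((proj(p,X)+.5-[l,t])*s*16).astype(np.int32)
    circ=lambda r,z:np.c_[c[0]+r*np.cos(a),c[1]+r*np.sin(a),a*0+z+zb]
    u=np.array([-np.cos(d),-np.sin(d)]);w=np.array([-u[1],u[0]])
    def cyl(r0,r1,rad):
        return cv2.convexHull(f(np.array([[c[0]+u[0]*rr+w[0]*rad*np.cos(k),c[1]+u[1]*rr+w[1]*rad*np.cos(k),zb+.009+rad*np.sin(k)] for rr in(r0,r1) for k in a])))
    cv2.fillConvexPoly(lab,cyl(.027,.034,.0055),3,shift=4)
    cv2.fillConvexPoly(lab,cv2.convexHull(np.vstack([f(circ(.027,0)),f(circ(.027,.018))])),2,shift=4)
    cv2.fillPoly(lab,[f(circ(.027,.018))],1,shift=4)
    cv2.fillPoly(lab,[f(circ(.0145,.018))],4,shift=4)
    return np.stack([cv2.GaussianBlur(cv2.resize((lab==k).astype(np.float32),(r-l,b-t),interpolation=cv2.INTER_AREA),(0,0),1.0) for k in range(5)],-1)
def fit(p,c0,zb,win,mask):
    l,t,r,b=win; I=p["image"].astype(float).mean(2)[t:b,l:r]; ok=mask[t:b,l:r]
    def cost(q):
        A=rend(p,(c0[0]+q[0]*.001,c0[1]+q[1]*.001),zb,q[2]*.05,win)[ok]; y=I[ok]
        co,*_=np.linalg.lstsq(A,y,rcond=None); return np.mean((A@co-y)**2)
    rs=[minimize(cost,s0,method="Nelder-Mead",options=dict(initial_simplex=np.array([s0,np.add(s0,[2,0,0]),np.add(s0,[0,2,0]),np.add(s0,[0,0,3])]),xatol=.02,fatol=1e-3)) for s0 in([0,0,0],[-1,1,1],[1,-1,-1])]
    r=min(rs,key=lambda r:r.fun)
    for d in (-.15,-.1,-.05,0,.05,.1,.15):
        rr=minimize(lambda q:cost([q[0],q[1],d/.05]),r.x[:2],method="Nelder-Mead"); print("   d",d,"mse",round(rr.fun,2),rr.x.round(2))
    print("dx,dy mm",r.x[:2].round(2),"delta",r.x[2]*.05,"mse",r.fun)
E
python3 - <<'E'
from fit import *
p=dict(np.load("s12.npz")); m=np.ones((384,512),bool)
# crop px -> finger columns in crop12: 295..395 /12+222 = 246.5..255 ; seal ring region x<243,y<174
m[:,245:257]=False; m[:174,:243]=False; m[150:167]=False; m[186:,246:]=False
m[165:182,240:246]=True; m[:169]=False
fit(p,(.53005,.10087),.1238-.0034,(230,160,268,190),m)
E
```

```text
d -0.15 mse 106.43 [-0.27  1.57]
   d -0.1 mse 90.95 [-0.49  0.22]
   d -0.05 mse 88.34 [-0.27  1.57]
   d 0 mse 79.38 [-0.27  1.57]
   d 0.05 mse 74.41 [-0.27  1.57]
   d 0.1 mse 72.74 [-0.25  1.57]
   d 0.15 mse 73.42 [-0.25  1.57]
dx,dy mm [-0.25  1.57] delta 0.10746004727584396 mse 72.65652520837457
```

servo_tool(rows=[[0,0,0.01,0,0,0.03,-1],[0,0,0.02,0,0,0.15,-1],[0,0,0.02,0,0,0.27,-1],[0,0,0.02,0,0,0.39,-1],[0,0,0.02,0,0,0.51,-1],[0,0,0.02,0,0,0.63,-1],[0,0,0.02,0,0,0.75,-1],[0,0,0.02,0,0,0.87,-1]])

```text
time_s: 16.78
ee_pos: [0.5303, 0.1009, 0.1445]
eef_rot: [-3.141, 0.002, -2.266]
force: [-0.2, 0.6, -1.5]
grip_width: 0.0515
```

servo_tool(rows=[[0,0,0,0,0,0.04,-1],[0,0,0,0,0,0.07,-1],[0,0,0,0,0,0.07,-1],[0,0,0,0,0,0.07,-1],[0,0,0,0,0,0.07,-1],[0,0,0,0,0,0.07,-1],[0,0,0,0,0,0.07,-1],[0,0,0,0,0,0.07,-1]])

```text
time_s: 17.45
ee_pos: [0.5303, 0.1009, 0.1445]
eef_rot: [-3.141, 0.002, -2.197]
force: [-0.2, 1.0, -1.5]
grip_width: 0.0514
```

```bash
python3 - <<'E'
from ov import *
o=ctrl.get_obs(); print(o["time_s"],o["ee_pos"],o["eef_rot"],o["qpos"],o["grip_width"])
p=cams.camera("side"); np.savez("s13.npz",**{k:p[k] for k in("image","depth","fx","fy","cx","cy","rvec","tvec")})
save(p,"side13.png",15,(222,150,272,190))
c=o["ee_pos"]; ov2(p,c[:2],c[2]-.0034,o["eef_rot"][2]-np.pi,"ov13.png",(222,150,272,190),15)
E
```

```text
17.45 [0.53033317 0.1009074  0.1444717 ] [-3.14123222e+00  2.06947862e-03 -2.19679439e+00] [ 1.19534063e-01  3.34300425e-01  1.62360393e+00  1.37889699e-03
  1.18201995e+00 -2.39658177e+00] 0.05135754727465232
```

View pics/side13.png

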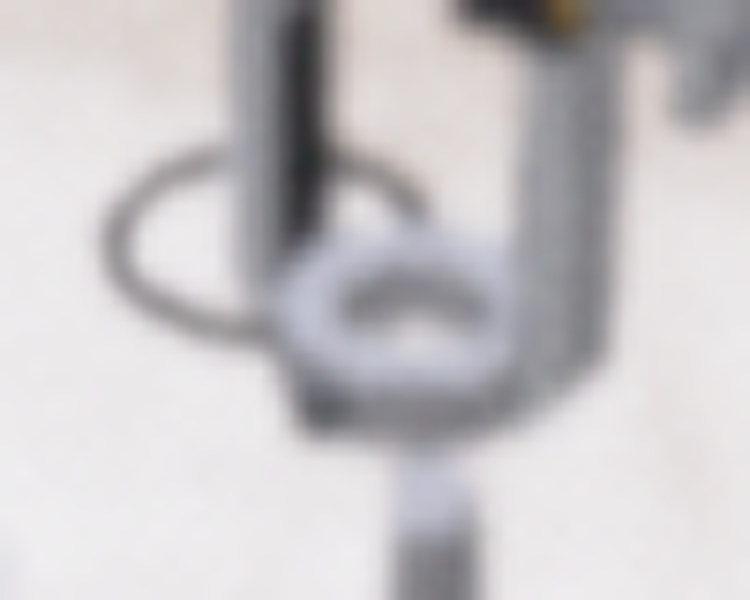

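View pics/ov13.png

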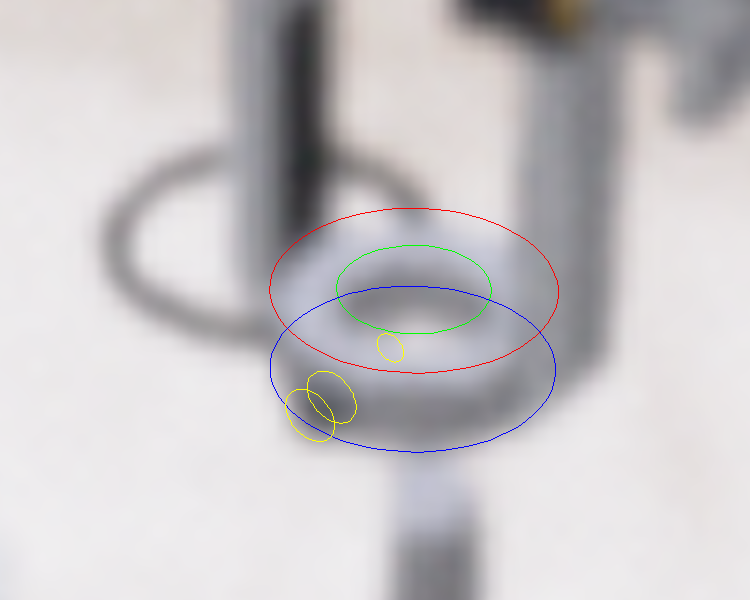

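```bash
python3 - <<'E'
from h import *
for f,c,win in(("s13.npz",(.5303,.1009,.1411),None),("s12.npz",(.53005,.1009,.1204),None),("pic_side.npz",(.487,-.1045,0),None)):
    p=dict(np.load(f)); W=cloud(p); d=W-np.array(c); r=np.hypot(d[...,0],d[...,1])
    m=(r<.026)&(r>.0155)&(d[...,2]>.010)&(d[...,2]<.026)
    X=d[m]
    for _ in range(3):
        A=np.c_[X[:,:2],np.ones(len(X))]; co=np.linalg.lstsq(A,X[:,2],rcond=None)[0]; res=X[:,2]-A@co
        k=abs(res)<2*res.std(); X=X[k]
    print(f,len(X),"slopes",co.round(3),"std",res.std().round(4))
    # all points nearby
    m=(r<.04)&(d[...,2]>-.005)&(d[...,2]<.03); v,u=np.where(m)
    Z=np.where(m,d[...,2]*1000,np.nan)
    sub=Z[v.min():v.max()+1,u.min():u.max()+1]
    print("u0",u.min(),"v0",v.min())
    for row in sub: print(" ".join("%3.0f"%x if x==x else "  ." for x in row))
E
```

```text
s13.npz 73 slopes [-0.033 -0.007  0.015] std 0.0014
u0 237 v0 162
  .   .   .   .   .   .  27   .   .   .   .   .   .   .   .   .   .   .   .   .   .   .   .   .   .   .
 30  28   .   .   .  28  27   .   .   .   .   .   .   .   .   .   .   .   .   .   .   .   .   .   .   .
 25  28  29  29  26  26  25   .   .   .   .   .   .   .   .   .   .   .   .   .   .   .   .   .   .   .
 22  26  25  27  22  21  20   .   .  12  17  16  14  15  17  16   .   .   .   .   .   .   .   .   .   .
 21  20  20  22  21  19  15  14  16  15  17  16  16  12  16  18  15  14  16   .   .   .   .   .   .   .
 17  16  20  19  17  17  15  15  17  15  16  15  17  12  14  15  17  13  15   .   .   .   .   .   .   .
 13  15  15  16  18  17  15  12  13  14  10  14  14  10  11  12  12  15  15   .   .   .   .   .   .   .
  .  10  11  11  16  16  15  15  14  10   8  10   7   7   8  12  11  13  13   .   .   .   .   .   .   .
  .   9   7  12  14  15  14  15   8   6   7   7   4   4   6   8   7  11  16   .   .   .   .   .  30  26
  .   .   4  15  17  17  15  16   6   3   2  -0  -0   1   3   4   5   9  13  27  28  29   .   .  2
[... 4931 characters left out ...]
  -1  -4   1  -1  -3   0  -0   1   0   3   2   0  -1  -2  -2  -3  -1  -2  -1  -1  -2   .   .   .   .
  .   .   .  -4   0  -2  -3  -2  -0  -3  -2  -2  -2  -1  -3  -2  -2  -2  -3  -3  -2   .   1  -0  -3   .   .   .   .   .
  .   .   .   .  -4  -1  -2  -3  -3  -0  -2  -2  -2  -4  -1  -1  -1  -3  -3  -2  -3  -3  -2  -4   .   .   .   .   .   .
  .   .   .   .   .   .  -3  -4  -2  -2  -1  -3  -4   1  -1  -1  -0  -3  -3  -3  -2   .   .   .   .   .   .   .   .   .
  .   .   .   .   .   .   .   .  -4  -2   .  -2  -2  -2  -3   .  -3  -2  -1  -2   .   .   .   .   .   .   .   .   .   .
  .   .   .   .   .   .   .   .   .   .   .   .   .  -4  -4   .   .   .   .   .   .   .   .   .   .   .   .   .   .   .
```

```bash
cat > dep.py <<'E'
from h import *
from scipy.optimize import least_squares
def an(p,c,psi,tag):
    W=cloud(p); d=W-np.array(c); z=d[...,2]+.002
    tx=np.array([np.cos(psi),np.sin(psi)]);ty=np.array([np.sin(psi),-np.cos(psi)])
    a=d[...,0]*tx[0]+d[...,1]*tx[1]; b=d[...,0]*ty[0]+d[...,1]*ty[1]   # a: along screw dir (tool x), b: along jaws
    r=np.hypot(a,b)
    top=(r<.035)&(z>.0155)&(z<.0205)&(abs(b)<.024)
    wall=(r<.033)&(r>.022)&(z>.002)&(z<.0125)&(abs(b)<.022)&~((a>.020)&(abs(b)<.012))
    A=np.c_[a[wall],b[wall]]
    f=lambda q:np.hypot(A[:,0]-q[0],A[:,1]-q[1])-.027
    s=least_squares(f,[0,0],loss="soft_l1",f_scale=.001) if len(A)>5 else None
    print(tag,"wall n",len(A),"center a,b mm",None if s is None else (s.x*1000).round(2))
    T=np.c_[a[top],b[top]]
    if len(T): print("   top n",len(T),"a range",np.percentile(T[:,0],[1,99]).round(4),"b range",np.percentile(T[:,1],[1,99]).round(4))
    for r0 in(.0285,.0295):
        h=(r>r0)&(r<.037)&(z>.002)&(z<.0165)&(a>.02)&(abs(b)<.016)
        H=np.c_[a[h],b[h],z[h]]
        print("   head n",len(H),"mean a,b,z",H.mean(0).round(4) if len(H) else "", "ang",np.median(np.arctan2(H[:,1],H[:,0])).round(3) if len(H) else "")
E
python3 - <<'E'
from dep import *
L=lambda f:dict(np.load(f))
an(L("pic_side.npz"),(.4873,-.1045,0),2.838,"bench")
an(L("s12.npz"),(.53005,.1009,.1204),3.1408,"s12")
an(L("s13.npz"),(.5303,.1009,.1411),-2.197,"s13")
E
```

```text
bench wall n 23 center a,b mm [-0.15  0.42]
   top n 146 a range [-0.0256  0.0249] b range [-0.0225  0.0223]
   head n 10 mean a,b,z [ 0.0314 -0.004   0.0112] ang -0.149
   head n 9 mean a,b,z [ 0.0316 -0.0045  0.0109] ang -0.151
s12 wall n 16 center a,b mm [ 0.05 -0.47]
   top n 70 a range [-0.0259  0.0253] b range [-0.0222  0.0204]
   head n 9 mean a,b,z [ 0.031  -0.0049  0.0112] ang -0.183
   head n 6 mean a,b,z [ 0.0324 -0.0046  0.0122] ang -0.181
s13 wall n 20 center a,b mm [ 0.83 -1.06]
   top n 94 a range [-0.0232  0.0284] b range [-0.0223  0.0227]
   head n 19 mean a,b,z [ 0.03   -0.0046  0.0099] ang -0.12
   head n 14 mean a,b,z [ 0.0308 -0.0058  0.0093] ang -0.121
```

```bash
cat > sim.py <<'E'
from h import *
def model(dl):
    t=np.linspace(0,2*np.pi,721)[:-1]; P=[]
    for r in np.linspace(.0145,.027,30): P.append(np.c_[r*np.cos(t),r*np.sin(t),t*0+.018])
    for z in np.linspace(0,.018,40): P.append(np.c_[.027*np.cos(t),.027*np.sin(t),t*0+z])
    t2=t[::4]
    for x in np.linspace(.0265,.034,30): P.append(np.c_[t2*0+x,.0055*np.cos(t2),.009+.0055*np.sin(t2)])
    for r in np.linspace(0,.0055,16): P.append(np.c_[t2*0+.034,r*np.cos(t2),.009+r*np.sin(t2)])
    P=np.vstack(P); c,s=np.cos(dl),np.sin(dl)
    return np.c_[P[:,0]*c-P[:,1]*s,P[:,0]*s+P[:,1]*c,P[:,2]]   # a,b,z ; dl>0 => +b
def run(f,c,psi,tag,zo=-.002):
    p=dict(np.load(f)); tx=np.array([np.cos(psi),np.sin(psi),0]);ty=np.array([np.sin(psi),-np.cos(psi),0])
    R=cv2.Rodrigues(np.array(p["rvec"],float))[0];tv=np.array(p["tvec"],float).ravel()
    D=p["depth"]; out=[]
    W=cloud(p)
    for dl in np.arange(-.3,.31,.02):
        M=model(dl); X=np.array(c)+[0,0,zo]+M[:,:1]*tx+M[:,1:2]*ty+M[:,2:]*[0,0,1]
        C=X@R.T+tv; u=np.round(C[:,0]/C[:,2]*p["fx"]+p["cx"]).astype(int); v=np.round(C[:,1]/C[:,2]*p["fy"]+p["cy"]).astype(int)
        B=np.full((384,512),9.); np.minimum.at(B,(v,u),C[:,2])
        # region: pixels where head of any delta may be
        d=np.array(c); 
        hu=proj(p,np.array(c)+[0,0,zo]+.031*tx+.009*np.array([0,0,1]))[0]
        vv,uu=np.mgrid[:384,:512]; reg=(abs(uu-hu[0])<6)&(abs(vv-hu[1])<6)
        bg=.02
        dm=np.where(B<8,B,np.nan)
        # classify: real pixel belongs to collar/near if depth within 25 mm of collar plane
        z=W[...,2]-c[2]; rr=np.hypot(W[...,0]-c[0],W[...,1]-c[1]); real=(rr<.04)&(z>-.0005)&(z<.02)
        mod=B<8
        zm=None
        # exclude modelled points lower than z .002
        cost=np.where(real&mod,np.clip(abs(D-B)/.004,0,1),np.where(real!=mod,1,0))[reg].sum()
        out.append(cost)
    o=np.array(out); print(tag,[(round(a,2),round(x,1)) for a,x in zip(np.arange(-.3,.31,.02),o)])
run("pic_side.npz",(.4873-.0002,-.1045+.0004,0),2.838,"bench")
run("s12.npz",(.53005,.1009-.0005,.1204),3.1408,"s12")
tx=np.array([np.cos(-2.197),np.sin(-2.197)]);ty=np.array([np.sin(-2.197),-np.cos(-2.197)])
c=np.array([.5303,.1009])+.0008*tx-.001*ty
run("s13.npz",(*c,.1411),-2.197,"s13")
E
python3 sim.py
```

```text
bench [(np.float64(-0.3), np.float64(60.4)), (np.float64(-0.28), np.float64(58.4)), (np.float64(-0.26), np.float64(56.6)), (np.float64(-0.24), np.float64(55.8)), (np.float64(-0.22), np.float64(55.6)), (np.float64(-0.2), np.float64(56.6)), (np.float64(-0.18), np.float64(56.5)), (np.float64(-0.16), np.float64(53.4)), (np.float64(-0.14), np.float64(54.1)), (np.float64(-0.12), np.float64(52.9)), (np.float64(-0.1), np.float64(51.7)), (np.float64(-0.08), np.float64(51.4)), (np.float64(-0.06), np.float64(54.5)), (np.float64(-0.04), np.float64(51.5)), (np.float64(-0.02), np.float64(51.2)), (np.float64(0.0), np.float64(51.4)), (np.float64(0.02), np.float64(50.9)), (np.float64(0.04), np.float64(50.1)), (np.float64(0.06), np.float64(51.6)), (np.float64(0.08), np.float64(53.3)), (np.float64(0.1), np.float64(53.2)), (np.float64(0.12), np.float64(53.3)), (np.float64(0.14), np.float64(54.5)), (np.float64(0.16), np.float64(54.7)), (np.float64(0.18), np.float64(55.7)), (np.float64(0.2), np.float64(57.8)), (np.float64(0.22), np.float64(58.0)), (np.float64(0.24), np.float64(57.3)), (np.float64(0.26), n
[... 1774 characters left out ...]
np.float64(52.9)), (np.float64(-0.04), np.float64(52.9)), (np.float64(-0.02), np.float64(53.3)), (np.float64(0.0), np.float64(53.0)), (np.float64(0.02), np.float64(53.5)), (np.float64(0.04), np.float64(52.5)), (np.float64(0.06), np.float64(49.4)), (np.float64(0.08), np.float64(48.5)), (np.float64(0.1), np.float64(49.2)), (np.float64(0.12), np.float64(49.0)), (np.float64(0.14), np.float64(51.6)), (np.float64(0.16), np.float64(52.7)), (np.float64(0.18), np.float64(53.6)), (np.float64(0.2), np.float64(56.4)), (np.float64(0.22), np.float64(57.6)), (np.float64(0.24), np.float64(58.5)), (np.float64(0.26), np.float64(58.6)), (np.float64(0.28), np.float64(56.3)), (np.float64(0.3), np.float64(59.2))]
```

servo_tool(rows=[[0,0,0,0,0,-0.12,-1],[0,0,0,0,0,-0.24,-1],[0,0,0,0,0,-0.36,-1],[0,0,0,0,0,-0.48,-1],[0,0,0,0,0,-0.6,-1],[0,0,0,0,0,-0.72,-1],[0,0,0,0,0,-0.84,-1],[0,0,-0.01,0,0,-0.95,-1]])

```text
time_s: 18.17
ee_pos: [0.5311, 0.101, 0.1359]
eef_rot: [3.142, 0.005, 3.13]
force: [-0.1, 0.2, -0.8]
grip_width: 0.0513
```

servo_tool(rows=[[0,0,-0.005,0,0,0,-1],[0,0,-0.01,0,0,0,-1],[0,0,-0.01,0,0,0,-1],[0,0,-0.01,0,0,0,-1],[0,0,-0.01,0,0,0,-1],[0,0,-0.01,0,0,0,-1],[0,0,-0.01,0,0,0,-1],[0,0,-0.01,0,0,0,-1]])

```text
time_s: 18.83
ee_pos: [0.5312, 0.101, 0.1261]
eef_rot: [3.142, 0.005, 3.131]
force: [-0.2, -0.2, -1.7]
grip_width: 0.0513
```

```bash
python3 - <<'E'
from h import *
o=ctrl.get_obs(); print(o["time_s"],o["ee_pos"],o["eef_rot"],o["force"],o["moment"],o["grip_width"])
E
```

```text
18.8333 [0.53121364 0.1010122  0.12612999] [3.14153993 0.00516229 3.13065075] [-0.19504355 -0.19192766 -1.65370995] [ 0.03976312 -0.11296101 -0.00150386] 0.05130795231800347
```

servo_tool(rows=[[-0.0008,-0.0003,0,0,0.002,0.006,-1],[-0.0008,-0.0003,-0.002,0,0.002,0.006,-1],[-0.0008,-0.0003,-0.004,0,0.002,0.006,-1],[-0.0008,-0.0003,-0.007,0,0.002,0.006,-1],[-0.0008,-0.0003,-0.01,0,0.002,0.006,-1],[-0.0008,-0.0003,-0.013,0,0.002,0.006,-1],[-0.0008,-0.0003,-0.016,0,0.002,0.006,-1],[-0.0008,-0.0003,-0.016,0,0.002,0.006,-1]])

```text
time_s: 19.5
ee_pos: [0.5307, 0.1007, 0.1097]
eef_rot: [3.142, 0.004, 3.137]
force: [4.9, -0.4, -2.6]
grip_width: 0.0513
```

```bash
python3 - <<'E'
from h import *
o=ctrl.get_obs(); print(o["time_s"],o["ee_pos"],o["eef_rot"],o["force"],o["moment"],o["grip_width"])
p=cams.camera("side"); save(p,"side14.png",12,(222,160,272,205))
E
```

```text
19.5 [0.53066614 0.10071068 0.10969316] [3.14152751 0.0036538  3.13660134] [ 4.94829139 -0.40846576 -2.63449081] [ 0.03522528 -0.95294785 -0.0015524 ] 0.051339866385416995
```

View pics/side14.png

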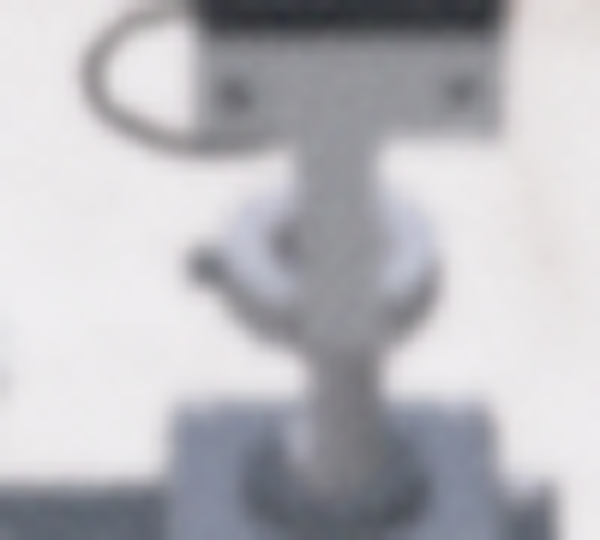

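servo_tool(rows=[[0.0005,0,0,0,0,0,-1],[0.001,0,0,0,0,0,-1],[0.0015,0,0,0,0,0,-1],[0.0017,0,0,0,0,0,-1],[0.0017,0,0,0,0,0,-1],[0.0017,0,0,0,0,0,-1],[0.0017,0,0,0,0,0,-1],[0.0017,0,0,0,0,0,-1]])

```text
time_s: 20.22
ee_pos: [0.5323, 0.1007, 0.1099]
eef_rot: [3.142, 0.004, 3.137]
force: [0.1, 0.1, -1.3]
grip_width: 0.0516
```

```bash
python3 - <<'E'
from h import *
o=ctrl.get_obs(); print(o["time_s"],o["ee_pos"],o["eef_rot"],o["force"],o["moment"],o["grip_width"])
E
```

```text
20.2167 [0.53232406 0.10073079 0.10988078] [3.14154723 0.0035672  3.13663915] [ 0.12040708  0.05709613 -1.29706285] [ 0.08524085 -0.13553679  0.01892189] 0.051624511719688494
```

servo_tool(rows=[[0,0,-0.002,0,0,0,-1],[0,0,-0.004,0,0,0,-1],[0,0,-0.006,0,0,0,-1],[0,0,-0.008,0,0,0,-1],[0,0,-0.01,0,0,0,-1],[0,0,-0.012,0,0,0,-1],[0,0,-0.012,0,0,0,-1],[0,0,-0.012,0,0,0,-1]])

```text
time_s: 20.88
ee_pos: [0.5323, 0.1007, 0.0978]
eef_rot: [3.142, 0.003, 3.137]
force: [-0.7, 0.5, -2.1]
grip_width: 0.0515
```

```bash
python3 - <<'E'
from h import *
o=ctrl.get_obs(); print(o["time_s"],o["ee_pos"],o["eef_rot"],o["force"],o["moment"],o["grip_width"])
E
```

```text
20.8833 [0.53229552 0.100729   0.09778271] [3.14153206 0.00338138 3.1365974 ] [-0.68496145  0.51186225 -2.11295664] [ 0.04588142 -0.19091395  0.03586108] 0.051457795237906084
```

servo_tool(rows=[[0,0,-0.002,0,0,0,-1],[0,0,-0.004,0,0,0,-1],[0,0,-0.006,0,0,0,-1],[0,0,-0.008,0,0,0,-1],[0,0,-0.01,0,0,0,-1],[0,0,-0.012,0,0,0,-1],[0,0,-0.0134,0,0,0,-1],[0,0,-0.0134,0,0,0,-1]])

```text
time_s: 21.55
ee_pos: [0.5321, 0.1007, 0.084]
eef_rot: [-3.142, 0.003, 3.137]
force: [-0.6, 0.1, -1.7]
grip_width: 0.0514
```

```bash
python3 - <<'E'
from ov import *
o=ctrl.get_obs(); print(o["time_s"],o["ee_pos"],o["eef_rot"],o["force"],o["moment"],o["grip_width"])
p=cams.camera("side"); np.savez("s15.npz",**{k:p[k] for k in("image","depth","fx","fy","cx","cy","rvec","tvec")})
save(p,"side15.png",10,(205,155,280,215))
c=o["ee_pos"]; W=cloud(p)
# depth heights: ring top vs guide tube top
d=W-[c[0],c[1],0]; r=np.hypot(d[...,0],d[...,1])
m=(r>.016)&(r<.026)&(W[...,2]>.088)&(W[...,2]<.11)&(abs(d[...,1])<.02); print("ring top z med",np.median(W[m][:,2]),m.sum())
m=(abs(W[...,0]-.439)<.014)&(abs(W[...,1]-.1)<.013)&(W[...,2]>.075); X=W[m]; print("tube", X.min(0),X.max(0),np.percentile(X[:,2],[50,90]), X.mean(0))
print("bench",np.nanmedian(W[...,2][(abs(W[...,0]-.45)<.05)&(abs(W[...,1])<.03)]))
E
```

```text
21.55 [0.53212594 0.10069461 0.08399615] [-3.14157921e+00  2.83007538e-03  3.13657897e+00] [-0.57510449  0.07896214 -1.74318341] [ 0.08734508 -0.14343132  0.02365687] 0.0513625555055492
ring top z med 0.09565857840022722 59
tube [0.42510397 0.08700793 0.07515403] [0.45258209 0.10992798 0.48094399] [0.0960868  0.47061314] [0.44017501 0.0933625  0.18141447]
bench -0.0013832839126912354
```

View pics/side15.png

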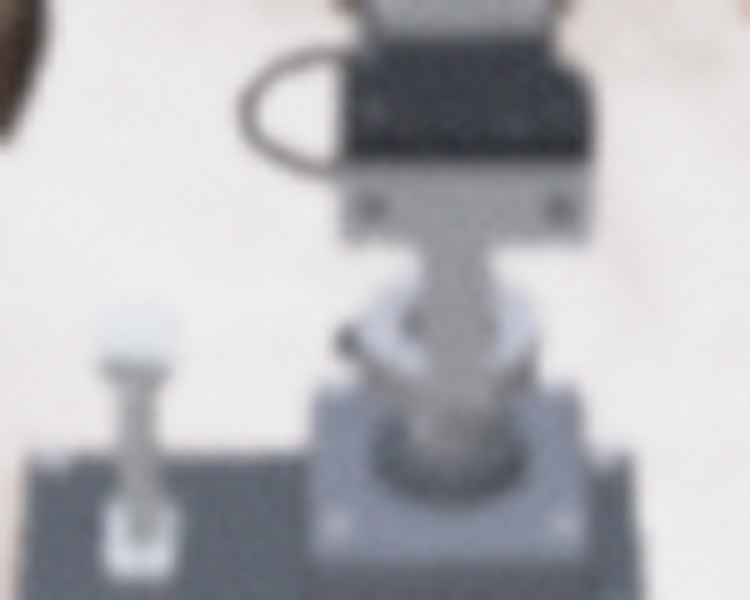

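```bash
python3 - <<'E'
from ov import *
p=dict(np.load("s15.npz"))
A=proj(p,[[.5015,.1007,.0896],[.4395,.1007,.09],[.4495,.1007,.09]]); print((A-[205,155]+.5)*10)
q={**p}; img=p["image"].copy()
c=(.531,.1007)
ov2(p,c,.0806,0.0,"ov15a.png",(205,155,280,215),10)
im=cv2.imread("pics/ov15a.png"); a=np.linspace(0,2*np.pi,60)
for x in(.4502,.4292):
    k=proj(p,np.c_[a*0+x,.1010+.011*np.cos(a),.09+.011*np.sin(a)]); cv2.polylines(im,[np.round((k-[205,155]+.5)*10).astype(int)],True,(0,0,255),1)
cv2.imwrite("pics/ov15.png",im)
E
python3 - <<'E'
import sys; sys.path.insert(0,".")
E
sed -i '/^run(\|^tx=\|^c=np/d' sim.py; python3 - <<'E'
from sim import *
run("s15.npz",(.5313,.1007,.0806),3.1366,"s15")
from dep import an
an(dict(np.load("s15.npz")),(.5321,.1007,.0806),3.1366,"s15")
E
```

```text
[[343.64285459 340.09390222]
 [129.85549487 340.76645295]
 [164.38821935 340.48135643]]
s15 [(np.float64(-0.3), np.float64(62.5)), (np.float64(-0.28), np.float64(62.4)), (np.float64(-0.26), np.float64(62.3)), (np.float64(-0.24), np.float64(62.7)), (np.float64(-0.22), np.float64(59.9)), (np.float64(-0.2), np.float64(58.6)), (np.float64(-0.18), np.float64(60.9)), (np.float64(-0.16), np.float64(60.8)), (np.float64(-0.14), np.float64(60.4)), (np.float64(-0.12), np.float64(60.1)), (np.float64(-0.1), np.float64(60.2)), (np.float64(-0.08), np.float64(57.5)), (np.float64(-0.06), np.float64(58.2)), (np.float64(-0.04), np.float64(60.3)), (np.float64(-0.02), np.float64(60.1)), (np.float64(0.0), np.float64(59.6)), (np.float64(0.02), np.float64(59.3)), (np.float64(0.04), np.float64(59.2)), (np.float64(0.06), np.float64(57.0)), (np.float64(0.08), np.float64(58.2)), (np.float64(0.1), np.float64(60.3)), (np.float64(0.12), np.float64(60.1)), (np.float64(0.14), np.float64(58.9)), (np.float64(0.16), np.float64(60.5)), (np.float64(0.18), np.float64(61.3)), (np.float64(0.2), np.float64(60.8)), (np.float64(0.22), np.float64(61.3)), (np.float64(0.24), np.float64(63.1)), (np.float64(0.26), np.float64(64.2)), (np.float64(0.28), np.float64(63.2)), (np.float64(0.3), np.float64(64.5))]
s15 wall n 18 center a,b mm [0.31 0.79]
   top n 63 a range [-0.0246  0.0256] b range [-0.0225  0.0204]
   head n 10 mean a,b,z [ 0.0305 -0.0044  0.0103] ang -0.082
   head n 8 mean a,b,z [ 0.0317 -0.0027  0.0093] ang -0.051
```

View pics/ov15.png

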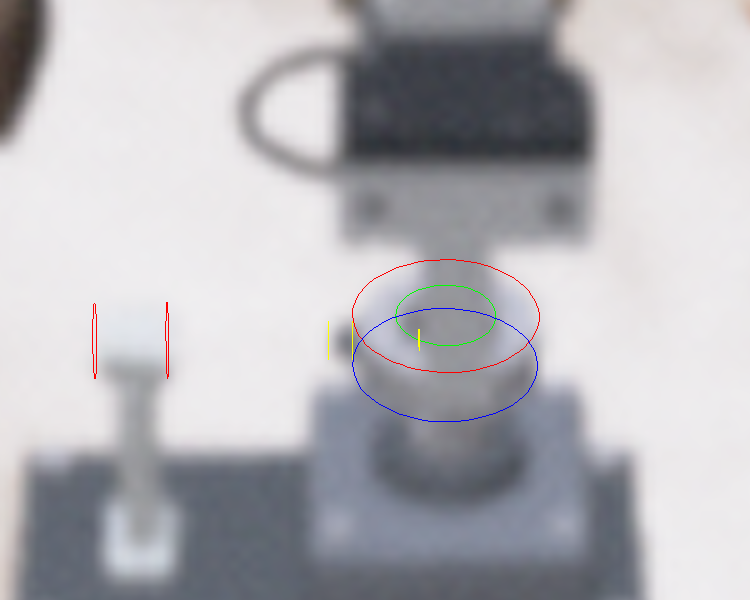

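servo_tool(rows=[[0,0.0006,0.0004,0,0,0.002,-1],[0,0.0012,0.0004,0,0,0.002,-1],[0,0.0018,0.0004,0,0,0.002,-1],[0,0.0024,0.0004,0,0,0.002,-1],[0,0.0029,0.0004,0,0,0.002,-1],[0,0.0032,0.0004,0,0,0.002,-1],[0,0.0032,0.0004,0,0,0.002,-1],[0,0.0032,0.0004,0,0,0.002,-1]])

```text
time_s: 22.27
ee_pos: [0.5323, 0.1024, 0.0848]
eef_rot: [-3.139, 0.003, 3.138]
force: [-1.0, -12.1, 0.3]
grip_width: 0.0511
```

```bash
python3 - <<'E'
from h import *
o=ctrl.get_obs(); print(o["time_s"],o["ee_pos"],o["eef_rot"],o["force"],o["moment"],o["grip_width"])
E
```

```text
22.2667 [0.53232437 0.10241644 0.084762  ] [-3.13910804e+00  3.11559462e-03  3.13840128e+00] [ -0.97165565 -12.1330405    0.2776767 ] [-2.326163   -0.04847187 -0.07204028] 0.05111527172939424
```

servo_tool(rows=[[0,-0.001,0,0,0,0,-1],[0,-0.002,0,0,0,0,-1],[0,-0.003,0,0,0,0,-1],[0,-0.004,0,0,0,0,-1],[0,-0.005,0,0,0,0,-1],[0,-0.006,0,0,0,0,-1],[0,-0.006,0,0,0,0,-1],[0,-0.006,0,0,0,0,-1]])

```text
time_s: 22.93
ee_pos: [0.5323, 0.0984, 0.0848]
eef_rot: [3.141, 0.004, 3.139]
force: [0.8, 14.9, -2.4]
grip_width: 0.0512
```

```bash
python3 - <<'E'
from h import *
o=ctrl.get_obs(); print(o["time_s"],o["ee_pos"],o["eef_rot"],o["force"],o["moment"],o["grip_width"])
E
```

```text
22.9333 [0.5323381  0.09843    0.08484237] [3.14078157 0.00358015 3.13876179] [ 0.75588227 14.93867311 -2.35747121] [ 2.88585395 -0.23400146  0.05143151] 0.05123767483825755
```

servo_tool(rows=[[0,0.001,0,0,0,0,-1],[0,0.002,-0.0004,0,0,-0.001,-1],[0.0005,0.002,-0.0004,0,0,-0.001,-1],[0.001,0.002,-0.0004,0,0,-0.001,-1],[0.0015,0.002,-0.0004,0,0,-0.001,-1],[0.002,0.002,-0.0004,0,0,-0.001,-1],[0.002,0.002,-0.0004,0,0,-0.001,-1],[0.002,0.002,-0.0004,0,0,-0.001,-1]])

```text
time_s: 23.6
ee_pos: [0.5339, 0.1003, 0.0843]
eef_rot: [3.141, 0.002, 3.138]
force: [-4.4, -0.8, 0.6]
grip_width: 0.0512
```

```bash
python3 - <<'E'
from h import *
o=ctrl.get_obs(); print(o["time_s"],o["ee_pos"],o["eef_rot"],o["force"],o["moment"],o["grip_width"])
E
```

```text
23.6 [0.53394102 0.10027659 0.08427745] [3.14101756e+00 2.45668384e-03 3.13771274e+00] [-4.36735043 -0.83351583  0.60283888] [-0.08157222  0.7987346  -0.0552199 ] 0.05122138207960241
```

servo_tool(rows=[[0.0006,0,0.0001,0,0,0,-1],[0.001,0,0.0001,0,0,0,-1],[0.001,0,0.0001,0,0,0,-1],[0.001,0,0.0001,0,0,0,-1],[0.001,0,0.0001,0,0,0,-1],[0.001,0,0.0001,0,0,0,-1],[0.001,0,0.0001,0,0,0,-1],[0.001,0,0.0001,0,0,0,-1]])

```text
time_s: 24.27
ee_pos: [0.5341, 0.1003, 0.0842]
eef_rot: [3.141, 0.0, 3.138]
force: [-8.7, -0.2, 2.9]
grip_width: 0.0512
```

```bash
python3 - <<'E'
from ov import *
o=ctrl.get_obs(); print(o["time_s"],o["ee_pos"],o["eef_rot"],o["force"],o["moment"],o["grip_width"])
p=cams.camera("side"); np.savez("s16.npz",**{k:p[k] for k in("image","depth","fx","fy","cx","cy","rvec","tvec")})
save(p,"side16.png",10,(205,155,280,215))
t=cams.camera("top"); save(t,"top16.png",1.5); save(p,"side16f.png",1.5)
W=cloud(p); c=np.array([.533,.1003,.0808]); d=W-c; r=np.hypot(d[...,0],d[...,1])
m=(r<.026)&(r>.0155)&(d[...,2]>.010)&(d[...,2]<.022)&(abs(d[...,1])<.02); X=d[m]
for _ in range(3):
    A=np.c_[X[:,:2],np.ones(len(X))]; co=np.linalg.lstsq(A,X[:,2],rcond=None)[0]; res=X[:,2]-A@co; X=X[abs(res)<2*res.std()]
print("top slopes",co.round(3),len(X))
from dep import an
an(p,c,o["eef_rot"][2],"s16")
o=ctrl.get_obs(); print(o["ee_pos"],o["force"])
E
```

```text
24.2667 [0.53414019 0.10027988 0.08420964] [3.14116224e+00 3.60120664e-04 3.13774912e+00] [-8.70338312 -0.24289587  2.9036695 ] [0.04752687 1.50146741 0.0329016 ] 0.05119136188516909
top slopes [-0.016  0.021  0.015] 58
s16 wall n 19 center a,b mm [-0.86 -0.25]
   top n 66 a range [-0.0268  0.0236] b range [-0.0227  0.0202]
   head n 5 mean a,b,z [ 0.03   -0.0048  0.0107] ang -0.156
   head n 4 mean a,b,z [ 0.0304 -0.0049  0.0111] ang -0.159
[0.53415268 0.1002676  0.08420467] [-8.76744641 -0.48257601  1.99521749]
```

View pics/side16.png

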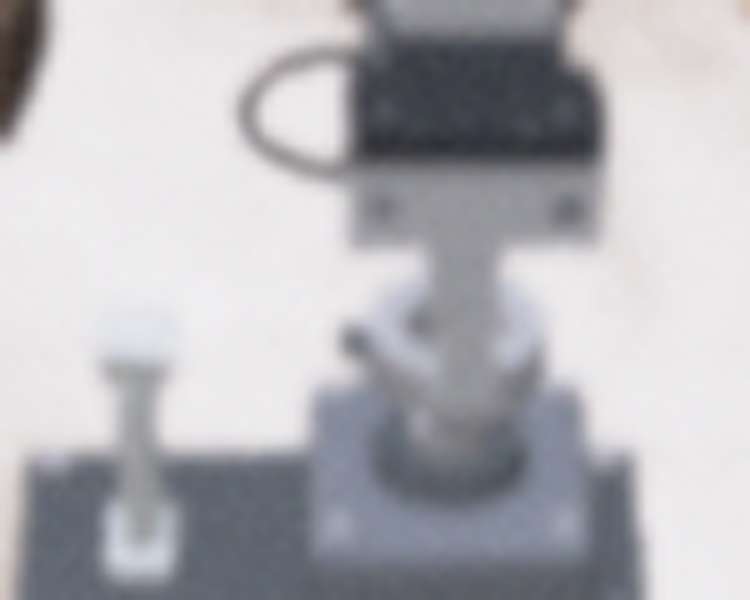

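View pics/side16f.png

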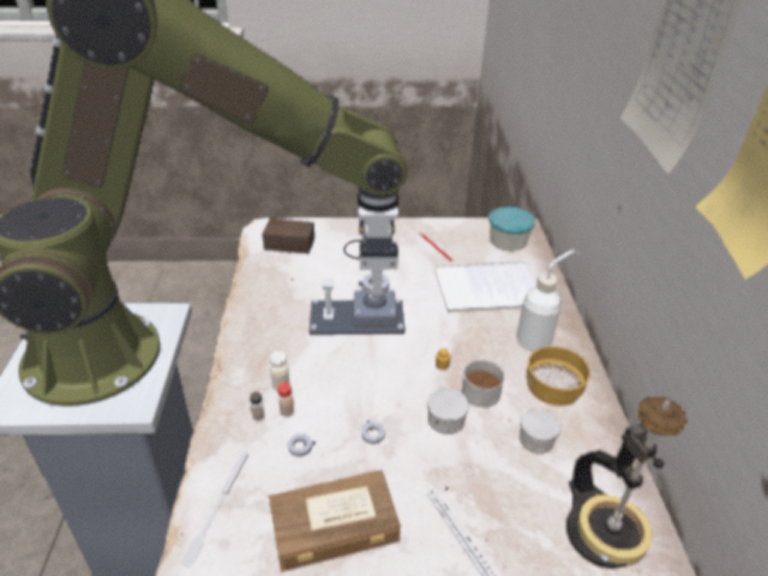

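```bash
python3 - <<'E'
from h import *
o=ctrl.get_obs(); print(o["time_s"],o["ee_pos"],o["eef_rot"],o["force"],o["grip_width"])
print(hand_in())
E
```

```text
24.3667 [0.53415268 0.1002676  0.08420467] [3.14113130e+00 3.81403395e-04 3.13772121e+00] [-8.76744641 -0.48257601  1.99521749] 0.0509745410126446
the job is handed in; nothing more can be done
None
```

The job is handed in at 24.4 s, with the largest collar still gripped and its screw tip pressing on the shaft's flat.

**Shaft:** I pinched it across the flat (opening 18.7 mm) and turned it about 0.95 rad. It ended within about 0.01 rad of facing the guide tube, and a top view afterwards confirmed that. I couldn't see the flat again once the collar was on.

**Collar:** I took it across the ring, with the screw towards the guide, and lowered it over the shaft. The first lowering touched one side of the bore at 5 N, so I shifted it 1.7 mm. I then centred it sideways by touching both sides of the bore, at 12 to 15 N.

**Last checks:**
- The tip presses on the flat with 8.8 N at 45 N commanded grip.
- The screw is about 90 mm up, and the tool is level to about 0.15°. Depth readings of the ring's top face showed slopes of 0.02, which is about their noise.
- The screw's direction is in line within about 0.05 rad. The picture and depth estimates differed by up to 0.1 rad.
- The tin, the weight and the rubber ring look untouched in the last side view.

**Disagreement:** The jaws read about 51.3 mm on the collar instead of the stated 54 mm. I didn't find out why, but the collar held without slipping.

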